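# Soak the bar tools

### The job

It is closing time at the coffee bar. Lift the steel basket out of the soak tub by its handle and stand it in the middle of the black drip mat, then drop every white cleaner cake into the empty tub. Hang the basket back in the tub, properly down on its lips, with every dirty steel tool that lies on the bar in it (tamper, scoop, spoon, shot cup, as many as there are, loaded before or after the basket goes back), and leave the pitcher and the sugar jar where they stand.

Things in the scene. Friction and masses are not known exactly. Their poses are not given: they have to be found in the camera images.
- tub: grey plastic soak tub, open on top, fixed to the bar. Outside 268 (its x) by 192 (its y) by 130 mm high; walls 6 mm, floor 6 mm thick, so 256 by 180 mm inside. Origin: centre of its underside, on the bar, z up. It stands on the left or on the right of the bar, the mat on the other side
- drip_mat: flat black ribbed rubber mat, fixed, 320 (its x) by 220 (its y) by 4 mm thick. Origin: centre of its underside, z up
- basket: open steel basket, loose, about 0.35 kg. At the start it hangs nested in the tub, its underside 68 mm above the tub's underside, axes along the tub's, about 10 mm of play all round. Body 236 (its x) by 160 (its y) by 65 mm high, walls and floor 4 mm, no dividers. Origin: centre of its underside, z up
- basket_bar (a point): middle of the basket's arch handle, 103 mm above its underside: a bar along the basket's y, 16 mm wide (x) and 14 mm high, 160 mm long, on two posts of 16 by 5 mm at y = +-77.5 mm; it spans the basket's middle (x = 0) from side to side
- basket_lip (a point): one of two lips, flat, 100 mm wide and 5 mm thick, that jut out at the basket's rim at both ends (+x and -x) to 145 mm from its middle; this point is on the lower face of the +x lip, 62 mm above the basket's underside and 139 mm from its middle. The lips rest on the rims of the tub's end walls
- cake1: white round cleaner cake, a solid disc 60 mm across and 26 mm thick, lying flat, 0.07 kg. Origin: centre of its underside, z up. One or two cakes are there; an absent one reads None
- cake2: a second cleaner cake, the same as cake1
- tamper: coffee tamper standing on its steel base (56 mm across, 22 mm high), with an upright dark wooden handle, 32 mm across from 44 to 78 mm above the base's underside; 86 mm high in all, 0.25 kg. Origin: centre of its underside, z up along the handle. Three or four of the four tools are there; an absent one reads None
- scoop: steel coffee scoop standing on its cup: cup 42 mm across and 28 mm high, open on top, with a flat handle 14 mm wide and 5 mm thick at the rim's height that reaches along its +x to 75 mm from the cup's axis; 0.07 kg. Origin: centre of the cup's underside, z up
- spoon: thick steel spoon lying flat, 120 mm long, 9 mm thick, 0.05 kg: straight handle 12 mm wide from x = -60 to +25 mm, round bowl 34 mm across centred at x = +43 mm. Origin: middle of its length, on its underside, x along it towards the bowl, z up
- shot_cup: steel shot cup standing upright, open on top, 60 mm high, 52 mm across at the rim and a little narrower below, 0.09 kg. Origin: centre of its underside, z up
- pitcher: bystander: steel milk pitcher with a handle, 90 mm across, 100 mm high, at the far side of the bar. Origin: centre of its underside
- sugar_jar: bystander: sugar jar, 80 mm across, 110 mm high, at the far side. Origin: centre of its underside
Things that resemble listed ones, but are neither listed nor needed, are in the scene too. What is shaped like the shot_cup but green or pink is not meant.

How it is judged:
By the outcome, as a careful person would: the job done as asked, in the order asked, and still so for the second after the job is handed in, with the robot touching nothing.
Of cake1, cake2 only 1 to 2 are there at a start; the rules pass over those that are not, and their reading is None.
Of tamper, scoop, spoon, shot_cup only 3 to 4 are there at a start; the rules pass over those that are not, and their reading is None.
At some moment in a run one of cake1, cake2, scoop, spoon, shot_cup may be knocked a few centimetres aside while the robot is not near it.
It also fails if it takes over 210 s, if anything falls off the work surface, if the arm or the gripper's body presses on something with over 40 N, if the wrist force passes 120 N, or if a joint passes its speed limit or range.

### The arm

A 6-joint arm with a two-finger parallel gripper is mounted at the origin on the work surface. World frame = base frame: x ahead of the robot, y to its left, z up, the work surface at z = 0. Lengths are in m, angles in degrees, forces in N, time in s.
With the tool pointing down it reaches from about 0.4 to 0.825 m from the base axis. Payload 7 kg.
Tool frame: the origin (TCP) lies between the finger pads; the fingertips stand 22 mm ahead of it and the grasp point (between the pads) lies 3 mm ahead of it; z points along the fingers, y is the line along which they close (so a half turn about z gives the same grasp; the last joint's range is limited). The gripper opens to 88 mm and grips with 3 to 60 N. Pads are 19 mm wide; open, the fingers measure 130 mm over their backs; the gripper's body (78 mm by 193 mm) begins 47 mm behind the grasp point.
Start: joints at [-52.019, 20.546, 0.682, 0, -70.136, -16.507], TCP at [0.247, -0.628, 0.249] pointing down, gripper open.
Joint ranges: [-176.03, 176.03], [-82.01, 121.73], [-58.28, 71.71], [-173.87, 95.51], [-174.79, -0.11], [-173.66, 173.66]. Speed limits (degrees/s): [136.94, 136.94, 172.46, 180, 180, 180].

### API

Orientations are given as [roll, pitch, yaw] about the fixed x, y, z axes, in that order (R = Rz(yaw) Ry(pitch) Rx(roll)).
In Python, from plant import r, vision gives the robot as it stands.
- The arm moves only by the shell command python3 -m pendant 'ROWS' [FORCE]. ROWS is JSON, a list that holds one entry, the list of rows, each a list of 7 numbers: the shift along the tool's x, y, z scaled (see below), then the turn, a rotation vector about the tool's x, y, z scaled (see below), then the opening, from -1 (shut) to 1 (fully open). In form: [[[x, y, z, wx, wy, wz, fingers], ...]]. A call has exactly 8 rows; each row shifts and turns the commanded pose from where the row before left it, along the tool's axes as they then stand; what a row does not reach is not made up. The controller multiplies each number of a shift by 20 mm and each number of a turn by 4 degrees. A row lasts 1/10 s, in which the tool goes at most 50 mm and 8.59 degrees, less where a joint would pass 70% of its speed; a pose out of reach is approached as far as the arm can. A call with a number of a shift or a turn outside -1 to 1 is refused whole. A call with a gripper value outside its range is refused whole. The fingers move at their own pace and stop on an object; FORCE is the grip in N (left out, the last holds). Time passes only in rows, so rows that do not move let the fingers close, or fill a call up. It gives the time, the measured TCP pose, the force, the opening and the grip force at its end, in the units of the state.
- r.get_state(): the state, without advancing time (a new reading comes with each control period).
- vision.capture(name): name is "scene" or "top" or "wrist"; returns a dict with "frame" (420x560x3 uint8, blue, green, red), "depth" (420x560 float32, m along the optical axis (not along the pixel's ray), 0 where there is no reading), "camera_matrix" (3x3 intrinsics, pixels), "k1" (the pictures are not rectified: a ray, as slopes to the right and down, at radius r is drawn at 1 + k1 r^2 times it, then the intrinsics apply), "extrinsics" (4x4, takes a point from world to camera coordinates); the wrist camera has in their place "hand_eye" (4x4, takes a point from camera to tool coordinates, whose origin is the TCP and whose axes are the flange's). Camera axes: x right, y up, looking along -z (the intrinsics and any distortion apply to the point x, -y, -z); pixel columns grow to the right and rows downward; lengths in m; the calibration is good to about 2 mm. A picture is of the moment at which its call begins: read the wrist's pose just before it.
- r.close_job(): hands the job in; it is judged then, once.
The state is a dict: "time_s": time; "joints": joint angles; "qd": joint speeds; "joint_torque": joint torques, N m; "tcp_pos": TCP position; "eef_rot": TCP orientation; "contact_force": force on the tool from outside, world axes, zero at the start; "moment": the same for the moment, N m; "gripper_width": finger opening in m; "gripper_force": force on a finger pad.
Only numpy, scipy, OpenCV 4.12 (cv2) and the standard library are available. Lean on these libraries where they do the work, as an engineer would, in place of code of your own. Each camera call takes 0.05 s, during which the arm holds its last target. There are 200 camera calls.

## Working session

There is one attempt and no reset: what is moved stays moved. The work goes in short steps, Python scripts to look and compute and a shell command to move; the robot and the scene stay as the last step left them, time stands still between calls to the robot, and variables do not carry over. Pictures are saved under pics/ and viewed, at most 14 in all, crops included, and the job is handed in when it is done.

```bash
ls; mkdir -p pics; cat > h.py <<'E'
import numpy as np, cv2, json
from plant import r, vision
from scipy.spatial.transform import Rotation as R
def cap(name):
    s=r.get_state(); c=vision.capture(name); c['s']=s
    if name=='wrist':
        T=np.eye(4); T[:3,:3]=R.from_euler('xyz',s['eef_rot'],degrees=True).as_matrix(); T[:3,3]=s['tcp_pos']
        c['c2w']=T@np.array(c['hand_eye'])
    else: c['c2w']=np.linalg.inv(np.array(c['extrinsics']))
    return c
def cloud(c):
    K=np.array(c['camera_matrix']); h,w=c['depth'].shape
    k=float(np.ravel(c['k1'])[0])
    u,v=np.meshgrid(np.arange(w),np.arange(h))
    a=cv2.undistortPoints(np.stack([u,v],-1).reshape(-1,1,2).astype(float),K,np.array([k,0,0,0,0.])).reshape(h,w,2)
    d=c['depth']
    P=np.stack([a[...,0]*d,-a[...,1]*d,-d,np.ones_like(d)],-1)
    W=P@c['c2w'].T
    W=W[...,:3]; W[d==0]=np.nan
    return W
E
python3 - <<'E'
from h import *
print(r.get_state())
for n in ['top','scene']:
    c=cap(n); cv2.imwrite(f'pics/{n}0.png',cv2.resize(c['frame'],(800,600),interpolation=cv2.INTER_CUBIC))
    np.save(f'{n}0.npy',cloud(c)); print(n,c['c2w'].round(3),c['camera_matrix'],c['k1'],(c['depth']==0).mean())
E
```

```text
pics
{'time_s': 0.0, 'joints': array([-5.20207819e+01,  2.05906065e+01,  6.33340865e-01, -2.07659371e-02,
       -7.01351752e+01, -1.65073059e+01]), 'qd': array([-0.09182471,  0.03324198,  0.0770847 ,  0.01202024,  0.01876922,
        0.11477935]), 'joint_torque': array([-1.07551332e-03, -5.82717419e+01,  2.93057352e+01,  6.99748412e+00,
        6.76450931e-03, -1.60525137e-04]), 'tcp_pos': array([ 0.24689863, -0.62773452,  0.24762669]), 'eef_rot': array([ 1.79905822e+02, -7.55186269e-03, -1.58535154e+02]), 'contact_force': array([-0.13305606, -0.21498299,  0.7718489 ]), 'moment': array([-0.01048446,  0.02412553,  0.01415818]), 'gripper_force': 0.0, 'gripper_width': 0.08752765246333837}
top [[-0.026  0.994 -0.104  0.435]
 [-1.    -0.024  0.018  0.016]
 [ 0.015  0.104  0.994  1.321]
 [ 0.     0.     0.     1.   ]] [[528.53771044   0.         277.92156474]
 [  0.         528.53771044 211.49549008]
 [  0.           0.           1.        ]] -0.07034800135569473 0.0039115646258503405
scene [[-3.140e-01 -7.260e-01  6.120e-01  1.213e+00]
 [ 9.490e-01 -2.390e-01  2.030e-01  2.090e-01]
 [-1.000e-03  6.450e-01  7.640e-01  9.240e-01]
 [ 0.000e+00  0.000e+00  0.000e+00  1.000e+00]] [[455.79530824   0.         274.88617865]
 [  0.         455.79530824 203.38061837]
 [  0.           0.           1.        ]] 0.05155354276632939 0.003869047619047619
```

View pics/top0.png

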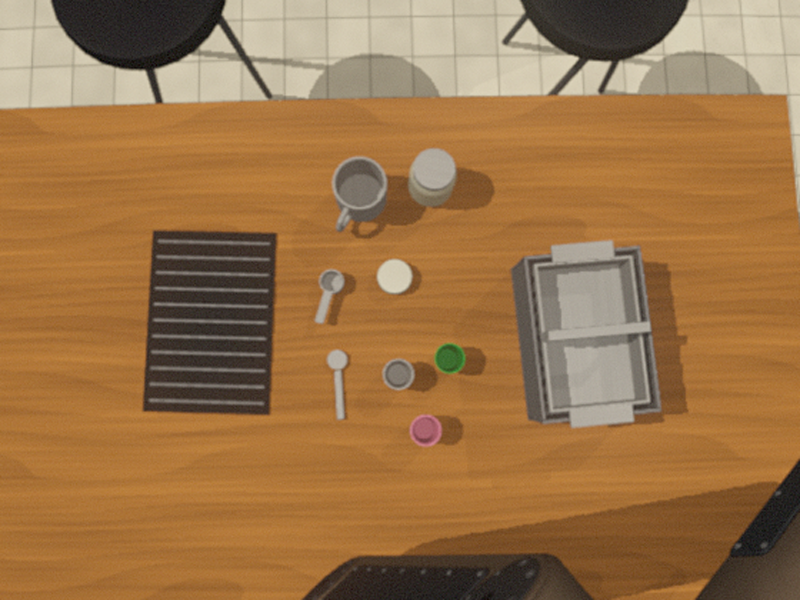

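View pics/scene0.png

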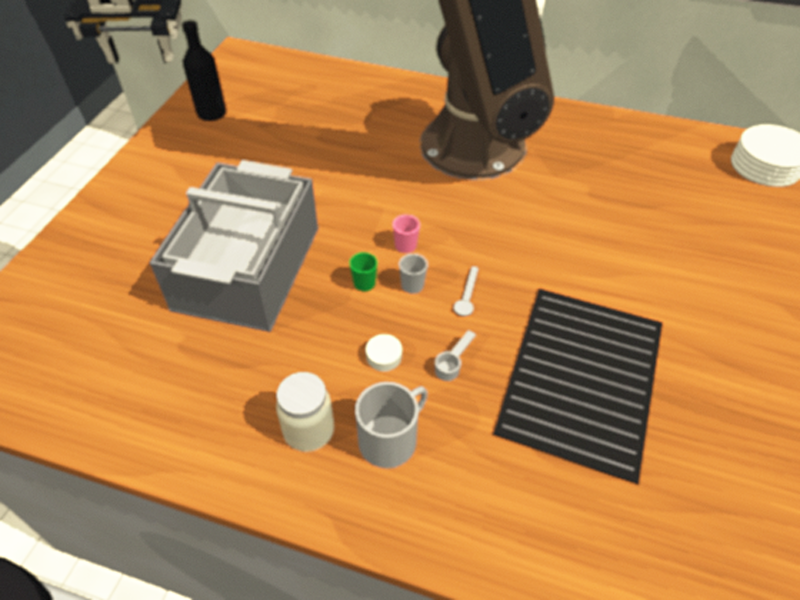

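Top view: one cake (395,277), scoop cup (331,281) with its handle to (321,320), spoon bowl (337,359) with its tail at (340,416), grey shot cup (398,374), basket bar (600,330), mat centre (210,322). There is no tamper. Lookalikes are the green cup (450,358) and pink cup (426,430) for the shot cup, the plate stack at scene (768,155) for the cake, and the jar lid (434,168) for the cake.

```bash
python3 - <<'E'
from h import *
W=np.load('top0.npy'); S=np.load('scene0.npy')
def box(W,x0,x1,y0,y1,z0,z1):
    m=(W[...,0]>x0)&(W[...,0]<x1)&(W[...,1]>y0)&(W[...,1]<y1)&(W[...,2]>z0)&(W[...,2]<z1); return W[m]
def at(W,u,v): return W[int(v*.7),int(u*.7)].round(3)
print('table',at(W,300,450),at(W,480,450),at(S,600,250))
for n,(u,v) in dict(cake=(395,277),scoop=(331,281),sh1=(321,320),bowl=(337,359),tail=(340,412),shot=(398,374),green=(450,358),pink=(426,430),pitch=(360,190),jar=(434,168),b1=(552,334),bm=(600,330),b2=(645,326),lipf=(583,252),lipn=(602,414),m1=(155,234),m2=(275,236),m3=(269,412),m4=(145,410),tubbl=(514,265),tubnl=(530,420),tubnr=(658,410),tubfr=(638,249)).items(): print(n,at(W,u,v))
for n,(u,v) in dict(cake=(384,350),scoop=(447,360),sh=(470,338),bowl=(463,308),tail=(474,270),shotfloor=(413,265),b1=(192,192),b2=(278,207),lipn=(264,170),lipf=(205,270),m1=(540,292),m2=(661,323),m3=(637,478),m4=(497,434)).items(): print('S',n,at(S,u,v))
def rect(P): return cv2.minAreaRect((P[:,:2]*1000).astype(np.float32))
for W_,nm in((W,'top'),(S,'scene')):
    P=box(W_,.2,.8,-.5,-.15,.155,.19); print(nm,'bar',len(P),P.mean(0).round(4),rect(P))
    P=box(W_,.2,.9,-.5,-.1,.12,.14); print(nm,'rim',len(P),rect(P),np.median(P[:,2]))
E
```

```text
table [ 0.32   0.167 -0.001] [ 0.312 -0.145 -0.001] [ 0.246  0.315 -0.002]
cake [ 0.617 -0.004  0.022]
scoop [0.614 0.109 0.004]
sh1 [0.542 0.126 0.031]
bowl [0.476 0.101 0.008]
tail [0.385 0.098 0.011]
shot [ 0.449 -0.004  0.006]
green [ 0.474 -0.097  0.004]
pink [ 0.349 -0.051  0.003]
pitch [0.774 0.056 0.007]
jar [ 0.783 -0.07   0.113]
b1 [ 0.502 -0.239  0.177]
bm [ 0.506 -0.314  0.177]
b2 [ 0.509 -0.383  0.18 ]
lipf [ 0.633 -0.305  0.136]
lipn [ 0.376 -0.322  0.135]
m1 [0.707 0.421 0.003]
m2 [0.695 0.206 0.008]
m3 [0.388 0.22  0.003]
m4 [ 0.395  0.437 -0.   ]
tubbl [ 0.636 -0.215  0.001]
tubnl [ 0.362 -0.229  0.024]
tubnr [ 0.378 -0.413  0.131]
tubfr [ 0.637 -0.396  0.129]
S cake [ 0.62  -0.006  0.026]
S scoop [0.598 0.098 0.014]
S sh [0.554 0.128 0.03 ]
S bowl [0.478 0.098 0.009]
S tail [0.386 0.094 0.01 ]
S shotfloor [ 0.428 -0.012  0.034]
S b1 [ 0.514 -0.385  0.179]
S b2 [ 0.492 -0.237  0.17 ]
S lipn [ 0.376 -0.324  0.138]
S lipf [ 0.637 -0.303  0.137]
S m1 [0.394 0.223 0.004]
S m2 [0.397 0.435 0.002]
S m3 [0.707 0.417 0.005]
S m4 [0.702 0.207 0.006]
top bar 550 [ 0.503  -0.3102  0.1775] ((503.2731628417969, -312.6895751953125), (16.055139541625977, 161.51136779785156), 3.6886680126190186)
top rim 2958 ((504.40802001953125, -314.1996765136719), (290.58697509765625, 194.65335083007812), 4.39040994644165) 0.13199581411692674
scene bar 552 [ 0.5094 -0.3128  0.1748] ((506.50335693359375, -315.0947570800781), (20.537425994873047, 161.90139770507812), 3.5199804306030273)
scene rim 2588 ((505.69647216796875, -316.48077392578125), (293.5888671875, 194.58079528808594), 3.8305840492248535) 0.13135624110765132
```

```bash
python3 - <<'E'
from h import *
W=np.load('top0.npy'); S=np.load('scene0.npy')
# object clusters from height map on table
for nm,A in(('top',W),('scene',S)):
    m=((A[...,2]>.006)&(A[...,2]<.07)&(A[...,0]>.35)&(A[...,0]<.75)&(A[...,1]>-.12)&(A[...,1]<.13)).astype(np.uint8)
    n,l,st,_=cv2.connectedComponentsWithStats(m)
    for i in range(1,n):
        if st[i,4]<25: continue
        P=A[l==i]; hi=np.nanpercentile(P[:,2],95); T=P[P[:,2]>hi-.006]
        print(nm,st[i],hi.round(3),[np.round(x,1) for x in cv2.minAreaRect((T[:,:2]*1000).astype(np.float32))], [np.round(x,1) for x in cv2.minEnclosingCircle((T[:,:2]*1000).astype(np.float32))])
E
```

```text
top [293 136  19   9 108] 0.066 [array([745.4, -70.6]), array([41.3,  6.3]), np.float64(89.0)] [array([748.6, -70.6]), np.float64(20.7)]
top [235 139  35  24 194] 0.067 [array([720. ,  56.5]), array([15.2, 91.1]), np.float64(28.4)] [array([717.2,  54.9]), np.float64(45.6)]
top [264 182  24  24 465] 0.03 [array([616.6,  -2.3]), array([57., 55.]), np.float64(88.2)] [array([616.5,  -1.9]), np.float64(29.8)]
top [223 189  17  38 217] 0.032 [array([583. , 108.3]), array([39.6, 91.9]), np.float64(88.9)] [array([582.9, 113.8]), np.float64(46.9)]
top [304 240  21  22 223] 0.064 [array([471.3, -90. ]), array([48.1, 50.1]), np.float64(87.9)] [array([471.6, -89.9]), np.float64(25.6)]
top [229 245  13  49 270] 0.014 [array([432.2, 102.9]), array([ 29.8, 118. ]), np.float64(87.9)] [array([432. ,  98.4]), np.float64(59.3)]
top [268 251  21  22 226] 0.063 [array([447.3,  -3.6]), array([48.7, 48.8]), np.float64(43.8)] [array([447.1,  -3.6]), np.float64(25.7)]
top [287 290  22  13 106] 0.063 [array([365.3, -47.1]), array([27. , 49.9]), np.float64(1.2)] [array([355.7, -47.2]), np.float64(25.2)]
scene 
[... 403 characters left out ...]
(26.9)]
scene [318 187  16  34 218] 0.012 [array([436.6,  91.3]), array([120.1,  31.3]), np.float64(8.7)] [array([435.6,  98.4]), np.float64(60.2)]
scene [304 231  27  35 338] 0.03 [array([590.2, 115.5]), array([40.6, 94.7]), np.float64(61.7)] [array([587.1, 108.6]), np.float64(48.4)]
scene [256 234  25  26 498] 0.029 [array([620.7,  -5.1]), array([58.9, 57.6]), np.float64(31.3)] [array([620.4,  -5.4]), np.float64(30.9)]
scene [292 272   7  17  61] 0.067 [array([703.3,  88.9]), array([ 3.8, 12. ]), np.float64(65.5)] [array([702.8,  87.7]), np.float64(6.0)]
scene [256 276  34  25 518] 0.067 [array([735.5,  48.1]), array([24.9, 73.6]), np.float64(2.0)] [array([747.7,  48.6]), np.float64(36.8)]
```

```bash
cat >> h.py <<'E'
def go(x,y,z,yaw=None):
    s=r.get_state(); Rm=R.from_euler('xyz',s['eef_rot'],degrees=True); d=np.array([x,y,z])-s['tcp_pos']
    out='t=%.1f tcp %s rot %s w %.4f F %s | '%(s['time_s'],s['tcp_pos'].round(4),s['eef_rot'].round(2),s['gripper_width'],s['contact_force'].round(1))
    if yaw is not None:
        Rt=R.from_euler('xyz',[180,0,yaw],degrees=True); v=(Rm.inv()*Rt).as_rotvec(degrees=True)/4
        out+='turn %s, then '%v.round(2); Rm=Rt
    print(out+'shift units %s'%(Rm.inv().apply(d)/.02).round(2))
E
python3 - <<'E'
from h import *
go(.505,-.314,.30,-85.9); print(cap('wrist')['hand_eye'])
E
python3 -m pendant '[[[0,0,-1,0,0,-1,1],[0,0,-1,0,0,-1,1],[0,0,-0.5,0,0,-1,1],[0,0,0,0,0,-1,1],[0,0,0,0,0,-1,1],[0,0,0,0,0,-1,1],[0,0,0,0,0,-1,1],[0,0,0,0,0,-1,1]]]' 20
python3 -m pendant '[[[0,0,0,0,0,-1,1],[0,0,0,0,0,-1,1],[0,0,0,0,0,-1,1],[0,0,0,0,0,-1,1],[0,0,0,0,0,-1,1],[0,0,0,0,0,-1,1],[0,0,0,0,0,-1,1],[0,0,0,0,0,-1,1]]]'
python3 -m pendant '[[[0,0,0,0,0,-1,1],[0,0,0,0,0,-1,1],[0,0,0,0,0,0,1],[0,0,0,0,0,0,1],[0,0,0,0,0,0,1],[0,0,0,0,0,0,1],[0,0,0,0,0,0,1],[0,0,0,0,0,0,1]]]'
python3 -c "
from h import *
go(.505,-.314,.30,-85.9)"
```

```text
t=0.1 tcp [ 0.2469 -0.6278  0.2477] rot [ 1.7992e+02 -1.0000e-02 -1.5853e+02] w 0.0876 F [ 0.7 -0.2 -0.4] | turn [ 2.000e-02  1.000e-02 -1.816e+01], then shift units [-14.73 -13.99  -2.61]
[[ 3.94210512e-05  9.61935343e-01  2.73277139e-01  7.27735135e-02]
 [ 9.99998282e-01  4.68494773e-04 -1.79335405e-03  1.52082893e-03]
 [-1.85311955e-03  2.73276740e-01 -9.61933672e-01 -1.36871697e-01]
 [ 0.00000000e+00  0.00000000e+00  0.00000000e+00  1.00000000e+00]]
time_s: 0.95
tcp_pos: [0.247, -0.628, 0.2982]
eef_rot: [180.0, 0.0, -126.4]
contact_force: [-0.3, -0.2, 0.1]
gripper_width: 0.0874
gripper_force: 0.0
time_s: 1.75
tcp_pos: [0.247, -0.6279, 0.2981]
eef_rot: [180.0, 0.0, -94.4]
contact_force: [-0.9, 0.1, 1.4]
gripper_width: 0.0874
gripper_force: 0.0
time_s: 2.55
tcp_pos: [0.2471, -0.6281, 0.2986]
eef_rot: [180.0, -0.0, -86.5]
contact_force: [-0.2, 0.1, 0.2]
gripper_width: 0.0877
gripper_force: 0.0
t=2.5 tcp [ 0.2471 -0.6281  0.2986] rot [180.    -0.   -86.54] w 0.0877 F [-0.2  0.1  0.2] | turn [ 0.   -0.   -0.16], then shift units [-14.74 -13.99  -0.07]
```

```bash

python3 -m pendant '[[[-1,-0.95,0,0,0,-0.1,1],[-1,-0.95,0,0,0,0,1],[-1,-0.95,0,0,0,0,1],[-1,-0.95,0,0,0,0,1],[-1,-0.95,0,0,0,0,1],[-1,-0.95,0,0,0,0,1],[-1,-0.95,0,0,0,0,1],[-1,-0.95,0,0,0,0,1]]]' | head -2
python3 -m pendant '[[[-1,-0.95,0,0,0,0,1],[-1,-0.95,0,0,0,0,1],[-1,-0.95,0,0,0,0,1],[-1,-0.95,0,0,0,0,1],[-1,-0.95,0,0,0,0,1],[-1,-0.95,0,0,0,0,1],[-0.7,-0.7,0,0,0,0,1],[0,0,0,0,0,0,1]]]' | head -2
python3 - <<'E'
from h import *
go(.505,-.314,.19,-85.9)
c=cap('wrist'); A=cloud(c); cv2.imwrite('pics/w1.png',c['frame'])
def rect(P): return cv2.minAreaRect((P[:,:2]*1000).astype(np.float32))
B=A.reshape(-1,3)
P=B[(B[:,2]>.165)&(B[:,2]<.195)]; print(len(P),np.median(P[:,2]),rect(P))
print(c['frame'].shape, np.nanpercentile(B[:,2],[5,50,95]))
E
```

```text
time_s: 3.35
tcp_pos: [0.3887, -0.4574, 0.2987]
time_s: 4.15
tcp_pos: [0.5081, -0.3144, 0.2985]
t=4.2 tcp [ 0.5081 -0.3144  0.2985] rot [-1.7998e+02  1.0000e-02 -8.6010e+01] w 0.0878 F [ 1.2 -1.1 -0.1] | turn [-0.    0.   -0.03], then shift units [-0.03  0.15  5.42]
3403 0.17873796152992266 ((504.57147216796875, -321.5670166015625), (16.06874656677246, 139.12669372558594), 3.8172097206115723)
(420, 560, 3) [-3.36502723e-04  7.30998859e-02  3.86376048e-01]
```

View pics/w1.png

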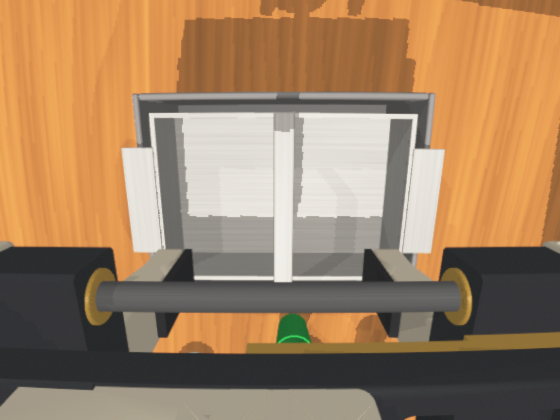

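The wrist view shows the steel bar at (284,190), running centrally between the open fingers, with its top measured at z=0.179, which matches the spec.

```bash

python3 -m pendant '[[[0,0.2,1,0,0,0,1],[0,0,1,0,0,0,1],[0,0,1,0,0,0,1],[0,0,1,0,0,0,1],[0,0,1,0,0,0,1],[0,0,0.7,0,0,0,1],[0,0,0.5,0,0,0,1],[0,0,0,0,0,0,1]]]' 40
python3 -m pendant '[[[0,0,0,0,0,0,-1],[0,0,0,0,0,0,-1],[0,0,0,0,0,0,-1],[0,0,0,0,0,0,-1],[0,0,0,0,0,0,-1],[0,0,0,0,0,0,-1],[0,0,0,0,0,0,-1],[0,0,0,0,0,0,-1]]]' 
python3 -c "
from h import *
go(.504,-.314,.31,-86)"
```

```text
time_s: 5.0
tcp_pos: [0.5017, -0.3165, 0.1733]
eef_rot: [179.9, 0.0, -86.2]
contact_force: [-1.1, -0.9, -0.4]
gripper_width: 0.0878
gripper_force: 0.0
time_s: 5.8
tcp_pos: [0.5027, -0.3163, 0.1746]
eef_rot: [-180.0, 0.0, -86.1]
contact_force: [-0.4, -0.3, -0.4]
gripper_width: 0.0291
gripper_force: 0.0
t=5.8 tcp [ 0.5027 -0.3163  0.1746] rot [-180.      0.    -86.13] w 0.0291 F [-0.4 -0.3 -0.4] | turn [-0.    0.   -0.03], then shift units [-0.11 -0.07 -6.77]
```

```bash

python3 -m pendant '[[[0,0,0,0,0,0,-1],[0,0,0,0,0,0,-1],[0,0,0,0,0,0,-1],[0,0,0,0,0,0,-1],[0,0,0,0,0,0,-1],[0,0,-0.1,0,0,0,-1],[0,0,-0.2,0,0,0,-1],[0,0,-0.2,0,0,0,-1]]]' 
python3 -m pendant '[[[0,0,-0.5,0,0,0,-1],[0,0,-0.5,0,0,0,-1],[0,0,-0.8,0,0,0,-1],[0,0,-0.8,0,0,0,-1],[0,0,-1,0,0,0,-1],[0,0,-1,0,0,0,-1],[0,0,-1,0,0,0,-1],[0,0,-0.5,0,0,0,-1]]]' 
python3 -c "
from h import *
go(.548,.3205,.30,-93)"
```

```text
time_s: 6.6
tcp_pos: [0.5024, -0.3162, 0.1846]
eef_rot: [180.0, 0.0, -86.1]
contact_force: [0.3, -0.2, -2.5]
gripper_width: 0.0157
gripper_force: 40.0
time_s: 7.4
tcp_pos: [0.5033, -0.3166, 0.3095]
eef_rot: [-179.8, -0.1, -86.1]
contact_force: [-0.7, -0.3, -2.6]
gripper_width: 0.0156
gripper_force: 40.0
t=7.4 tcp [ 0.5033 -0.3166  0.3095] rot [-1.7982e+02 -9.0000e-02 -8.6120e+01] w 0.0156 F [-0.7 -0.3 -2.6] | turn [-0.05 -0.02  1.72], then shift units [-31.93  -0.56   0.48]
```

```bash

python3 -m pendant '[[[0,0,0,0,0,0.43,-1],[0,0,0,0,0,0.43,-1],[0,0,0,0,0,0.43,-1],[0,0,0,0,0,0.43,-1],[-0.2,0,0,0,0,0,-1],[-0.4,0,0,0,0,0,-1],[-0.6,0,0,0,0,0,-1],[-0.8,0,0,0,0,0,-1]]]' |sed -n 2p
for i in 1 2 3; do python3 -m pendant '[[[-1,0,0,0,0,0,-1],[-1,0,0,0,0,0,-1],[-1,0,0,0,0,0,-1],[-1,0,0,0,0,0,-1],[-1,0,0,0,0,0,-1],[-1,0,0,0,0,0,-1],[-1,0,0,0,0,0,-1],[-1,0,0,0,0,0,-1]]]' | sed -n 2p; done
python3 -m pendant '[[[-1,0,0,0,0,0,-1],[-1,0,0,0,0,0,-1],[-1,0,0,0,0,0,-1],[-0.8,0,0,0,0,0,-1],[-0.6,0,0,0,0,0,-1],[-0.4,0,0,0,0,0,-1],[-0.2,0,0,0,0,0,-1],[0,0,0,0,0,0,-1]]]'
python3 - <<'E'
from h import *
go(.548,.3205,.112,-93)
c=cap('wrist'); cv2.imwrite('pics/w2.png',c['frame'])
c=cap('top'); cv2.imwrite('pics/top2.png',c['frame'])
E
```

```text
tcp_pos: [0.5048, -0.2753, 0.3065]
tcp_pos: [0.5129, -0.1146, 0.3068]
tcp_pos: [0.5209, 0.0451, 0.3068]
tcp_pos: [0.5297, 0.2047, 0.3067]
time_s: 11.4
tcp_pos: [0.5352, 0.303, 0.3065]
eef_rot: [180.0, -0.0, -93.0]
contact_force: [-0.3, -0.1, -3.0]
gripper_width: 0.0156
gripper_force: 40.0
t=11.4 tcp [0.5352 0.303  0.3065] rot [ 1.7999e+02 -1.0000e-02 -9.3000e+01] w 0.0156 F [-0.3 -0.1 -3. ] | turn [ 0. -0.  0.], then shift units [-0.91 -0.59  9.72]
```

View pics/top2.png

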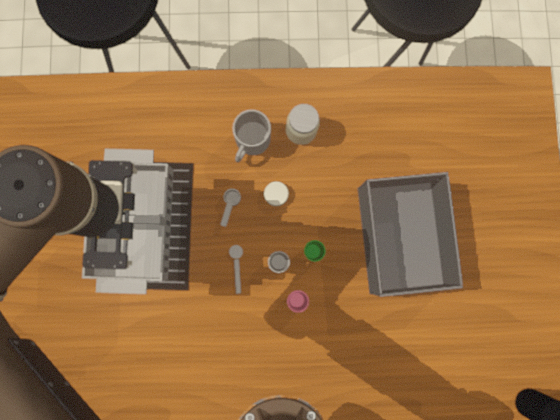

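```bash

python3 -m pendant '[[[-0.45,-0.3,0.5,0,0,0,-1],[-0.45,-0.3,1,0,0,0,-1],[0,0,1,0,0,0,-1],[0,0,1,0,0,0,-1],[0,0,1,0,0,0,-1],[0,0,1,0,0,0,-1],[0,0,1,0,0,0,-1],[0,0,1,0,0,0,-1]]]' |sed -n 2p
python3 -m pendant '[[[0,0,0.9,0,0,0,-1],[0,0,0.6,0,0,0,-1],[0,0,0.2,0,0,0,-1],[0,0,0.1,0,0,0,-1],[0,0,0.1,0,0,0,-1],[0,0,0.1,0,0,0,-1],[0,0,0.1,0,0,0,-1],[0,0,0,0,0,0,-1]]]' 
python3 -c "
from h import *
go(.548,.3205,.11,-93)"
```

```text
tcp_pos: [0.5484, 0.32, 0.1553]
time_s: 13.1
tcp_pos: [0.5481, 0.3202, 0.1146]
eef_rot: [-180.0, 0.0, -93.0]
contact_force: [0.1, -0.2, -3.0]
gripper_width: 0.0157
gripper_force: 40.0
t=13.1 tcp [0.5481 0.3202 0.1146] rot [-1.8e+02  1.0e-02 -9.3e+01] w 0.0157 F [ 0.1 -0.2 -3. ] | turn [-0.  0. -0.], then shift units [-0.01  0.01  0.23]
```

```bash

python3 -m pendant '[[[0,0,0.05,0,0,0,-1],[0,0,0.05,0,0,0,-1],[0,0,0.05,0,0,0,-1],[0,0,0.05,0,0,0,-1],[0,0,0.05,0,0,0,-1],[0,0,0,0,0,0,-1],[0,0,0,0,0,0,-1],[0,0,0,0,0,0,-1]]]' |sed -n '2p;4p'
python3 -m pendant '[[[0,0,0,0,0,0,1],[0,0,0,0,0,0,1],[0,0,0,0,0,0,1],[0,0,0,0,0,0,1],[0,0,0,0,0,0,1],[0,0,0,0,0,0,1],[0,0,0,0,0,0,1],[0,0,0,0,0,0,1]]]' 
python3 -c "
from h import *
go(.618,-.0035,.20,-90)"
```

```text
tcp_pos: [0.5482, 0.3202, 0.1106]
contact_force: [-3.4, -1.1, 5.4]
time_s: 14.7
tcp_pos: [0.5482, 0.3202, 0.1095]
eef_rot: [180.0, -0.0, -93.0]
contact_force: [0.2, -0.7, 0.2]
gripper_width: 0.0739
gripper_force: 0.0
t=14.7 tcp [0.5482 0.3202 0.1095] rot [180.    -0.   -93.01] w 0.0739 F [ 0.2 -0.7  0.2] | turn [ 0.   -0.   -0.75], then shift units [16.19 -3.49 -4.52]
```

```bash

python3 -m pendant '[[[0,0,-0.5,0,0,0,1],[0,0,-1,0,0,0,1],[0,0,-1,0,0,0,1],[0,0,-1,0,0,0,1],[0,0,-1,0,0,0,1],[0,0,-1,0,0,0,1],[0,0,-1,0,0,0,1],[0.5,-0.1,-0.5,0,0,0,1]]]' 25 |sed -n '2p;5p'
python3 -m pendant '[[[1,-0.22,0,0,0,0,1],[1,-0.22,0,0,0,0,1],[1,-0.22,0,0,0,0,1],[1,-0.22,0,0,0,0,1],[1,-0.22,0,0,0,0,1],[1,-0.22,0,0,0,0,1],[1,-0.22,0,0,0,0,1],[1,-0.22,0,0,0,0,1]]]' |sed -n '2p'
python3 -m pendant '[[[1,-0.22,0,0,0,0,1],[1,-0.22,0,0,0,0,1],[1,-0.22,0,0,0,0,1],[1,-0.22,0,0,0,0,1],[1,-0.22,0,0,0,0,1],[1,-0.22,0,0,0,0,1],[1,-0.22,0,0,0,0,1],[0.5,-0.1,0,0,0,0,1]]]' |sed -n '2p'
python3 -m pendant '[[[0,0,0,0,0,1,1],[0,0,0,0,0,1,1],[0,0,0,0,0,1,1],[0,0,0,0,0,1,1],[0,0,0,0,0,1,1],[0,0,0,0,0,1,1],[0,0,0,0,0,1,1],[0,0,0,0,0,1,1]]]' |sed -n '2,3p'
python3 -m pendant '[[[0,0,0,0,0,1,1],[0,0,0,0,0,1,1],[0,0,0,0,0,0.5,1],[0,0,0,0,0,0,1],[0,0,0,0,0,0,1],[0,0,0,0,0,0,1],[0,0,0,0,0,0,1],[0,0,0,0,0,0,1]]]' |sed -n '2,3p'
cat >> h.py <<'E'
def clusters(A,lo=.006,hi=.07,x=(.33,.72),y=(-.13,.15)):
    m=((A[...,2]>lo)&(A[...,2]<hi)&(A[...,0]>x[0])&(A[...,0]<x[1])&(A[...,1]>y[0])&(A[...,1]<y[1])).astype(np.uint8)
    n,l,st,_=cv2.connectedComponentsWithStats(m)
    for i in range(1,n):
        if st[i,4]<40: continue
        P=A[l==i]; h=np.nanpercentile(P[:,2],95); T=(P[P[:,2]>h-.006][:,:2]*1000).astype(np.float32)
        (c,rd)=cv2.minEnclosingCircle(T); q=cv2.minAreaRect(T)
        print(' px',st[i][:2]+st[i][2:4]//2,st[i,4],'h %.3f'%h,'circ',np.round(c,1),round(rd,1),'rect',np.round(q[0],1),np.round(q[1],1),round(q[2],1))
E
python3 - <<'E'
from h import *
go(.618,-.0035,.016)
c=cap('wrist'); cv2.imwrite('pics/w3.png',c['frame']); clusters(cloud(c))
c=cap('top'); print('top'); clusters(cloud(c))
c=cap('scene'); print('scene'); clusters(cloud(c))
E
```

```text
tcp_pos: [0.5502, 0.3109, 0.2523]
gripper_width: 0.0876
tcp_pos: [0.5763, 0.1461, 0.249]
tcp_pos: [0.6009, -0.0057, 0.249]
tcp_pos: [0.601, -0.0036, 0.2492]
eef_rot: [180.0, -0.0, -125.2]
tcp_pos: [0.6013, -0.0031, 0.2495]
eef_rot: [180.0, -0.0, -135.0]
t=18.7 tcp [ 0.6013 -0.0031  0.2495] rot [ 180.     -0.   -134.99] w 0.0875 F [-0.1  1.   0.3] | shift units [-0.58 -0.61 11.68]
 px [311  30] 1997 h 0.061 circ [471.7 -88.9] 26.0 rect [472.9 -87.7] [48.1 51.1] 45.5
 px [420   4] 213 h 0.040 circ [368.6 -29.6] 8.7 rect [369.4 -28.7] [ 2.5 17.4] 48.4
 px [390  78] 2195 h 0.061 circ [447.4  -2.5] 25.9 rect [447.2  -2.7] [50.4 51. ] 46.0
 px [447 143] 1534 h 0.011 circ [432.5 100.1] 59.7 rect [432.5  99.8] [119.3  33.3] 2.5
 px [268 195] 2289 h 0.028 circ [616.9  -1. ] 30.0 rect [616.7  -1. ] [58.5 59.1] 25.0
 px [328 255] 1352 h 0.030 circ [615.7  93.8] 47.9 rect [615.3  89.2] [41.3 95.4] 86.6
top
 px [268 198] 51 h 0.030 circ [609.8  17.3] 11.3 rect [606.2  18.9] [22.2 14.7] 64.8
 px [314 251] 210 h 0.063 circ [471.6 -89.9] 25.6 rect [471.2 -90.1] [48.2 50.2] 88.9
 px [235 269] 274 h 0.013 circ [432.1  99.7] 59.5 rect [432.1 101.9] [ 29.9 118.2] 89.4
 px [278 262] 236 h 0.062 circ [447.   -3.7] 25.7 rect [447.3  -3.6] [47.6 49.9] 88.7
 px [298 300] 214 h 0.063 circ [353.2 -46.5] 25.8 rect [355.4 -47.4] [50.  47.1] 88.3
scene
 px [281 156] 74 h 0.059 circ [354.  -58.3] 23.5 rect [352.  -62.6] [12.7 46.9] 66.1
 px [282 169] 125 h 0.056 circ [379.  -44.7] 8.2 rect [379.2 -44.7] [ 6.2 16.1] 18.3
 px [255 190] 312 h 0.061 circ [474.5 -89.9] 25.0 rect [472.7 -80.3] [50.  22.7] 10.6
 px [289 191] 433 h 0.061 circ [449.8  -7.1] 27.4 rect [450.8  -7.2] [50.5 51.1] 68.5
 px [326 204] 214 h 0.012 circ [436.6  97. ] 61.0 rect [437.5  91.2] [121.2  31.3] 8.9
 px [268 247] 499 h 0.029 circ [620.4  -6.4] 30.9 rect [620.3  -5.6] [57.5 59.4] 87.2
 px [305 264] 394 h 0.048 circ [701.2  87.7] 5.0 rect [702.6  89.2] [ 5.8 10. ] 46.4
```

View pics/w3.png

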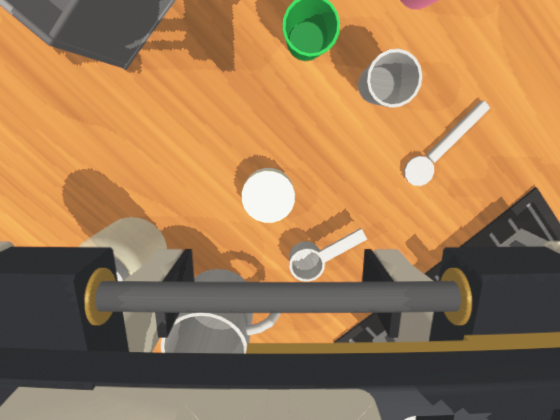

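The wrist view shows the white cake at (268,195). It is flat, with its top at 0.028 and its centre near (0.617, -0.001). The pitcher and jar are clear of the fingers. The scoop at (306,260) seems to have shifted, so I'll re-measure it later.

```bash

python3 -m pendant '[[[-0.6,-0.5,1,0,0,0,1],[0,0,1,0,0,0,1],[0,0,1,0,0,0,1],[0,0,1,0,0,0,1],[0,0,1,0,0,0,1],[0,0,1,0,0,0,1],[0,0,1,0,0,0,1],[0,0,1,0,0,0,1]]]' |sed -n '2p;5p'
python3 -m pendant '[[[0,0,1,0,0,0,1],[0,0,1,0,0,0,1],[0,0,0.6,0,0,0,1],[0,0,0.4,0,0,0,1],[0,0,0.1,0,0,0,1],[0,0,0,0,0,0,1],[0,0,0,0,0,0,1],[0,0,0,0,0,0,1]]]' 
python3 -m pendant '[[[0,0,0,0,0,0,-1],[0,0,0,0,0,0,-1],[0,0,0,0,0,0,-1],[0,0,0,0,0,0,-1],[0,0,0,0,0,0,-1],[0,0,0,0,0,0,-1],[0,0,0,0,0,0,-1],[0,0,0,0,0,0,-1]]]' 
python3 -c "
from h import *
go(.505,-.3155,.27,-86)"
```

```text
tcp_pos: [0.6169, -0.0016, 0.0888]
gripper_width: 0.0875
time_s: 20.45
tcp_pos: [0.6174, -0.0015, 0.0285]
eef_rot: [-180.0, 0.1, -135.0]
contact_force: [-0.1, -0.1, -0.3]
gripper_width: 0.0875
gripper_force: 0.0
time_s: 21.25
tcp_pos: [0.6169, -0.0016, 0.0276]
eef_rot: [-180.0, 0.0, -135.0]
contact_force: [-0.3, 0.5, 2.2]
gripper_width: 0.0593
gripper_force: 25.0
t=21.2 tcp [ 0.6169 -0.0016  0.0276] rot [-180.      0.   -135.01] w 0.0593 F [-0.3  0.5  2.2] | turn [ -0.     0.   -12.25], then shift units [ 15.27   6.68 -12.12]
```

```bash

python3 -m pendant '[[[0,0,-0.5,0,0,0,-1],[0,0,-1,0,0,0,-1],[0,0,-1,0,0,0,-1],[0,0,-1,0,0,0,-1],[0,0,-1,0,0,-1,-1],[0,0,-1,0,0,-1,-1],[0,0,-1,0,0,-1,-1],[0,0,-1,0,0,-1,-1]]]' |sed -n '2p;5p'
python3 -m pendant '[[[0,0,-1,0,0,-1,-1],[0,0,-1,0,0,-1,-1],[0,0,-1,0,0,-1,-1],[0,0,0,0,0,-1,-1],[0,0,0,0,0,-1,-1],[0,0,0,0,0,-1,-1],[0,0,0,0,0,-1,-1],[0,0,0,0,0,-1,-1]]]' |sed -n '2p;5p'
python3 -m pendant '[[[1,0.44,0,0,0,-0.25,-1],[1,0.44,0,0,0,0,-1],[1,0.44,0,0,0,0,-1],[1,0.44,0,0,0,0,-1],[1,0.44,0,0,0,0,-1],[1,0.44,0,0,0,0,-1],[1,0.44,0,0,0,0,-1],[1,0.44,0,0,0,0,-1]]]' |sed -n '2p;5p'
python3 -m pendant '[[[1,0.44,0,0,0,0,-1],[1,0.44,0,0,0,0,-1],[1,0.44,0,0,0,0,-1],[1,0.44,0,0,0,0,-1],[1,0.44,0,0,0,0,-1],[1,0.44,0,0,0,0,-1],[1,0.44,0,0,0,0,-1],[0.2,0.1,0,0,0,0,-1]]]' 
python3 -c "
from h import *
go(.505,-.3155,.095,-86)"
```

```text
tcp_pos: [0.6166, -0.0016, 0.179]
gripper_width: 0.059
tcp_pos: [0.6165, -0.0017, 0.2381]
gripper_width: 0.0589
tcp_pos: [0.5568, -0.1668, 0.2382]
gripper_width: 0.0588
time_s: 24.45
tcp_pos: [0.503, -0.3156, 0.238]
eef_rot: [180.0, -0.0, -86.1]
contact_force: [0.3, 0.8, -0.3]
gripper_width: 0.0588
gripper_force: 25.0
t=24.4 tcp [ 0.503  -0.3156  0.238 ] rot [179.99  -0.   -86.11] w 0.0588 F [ 0.3  0.8 -0.3] | turn [ 0.   -0.   -0.03], then shift units [ 0.   -0.1   7.15]
```

```bash

python3 -m pendant '[[[0,0,0.8,0,0,0,-1],[0,0,1,0,0,0,-1],[0,0,1,0,0,0,-1],[0,0,1,0,0,0,-1],[0,0,1,0,0,0,-1],[0,0,1,0,0,0,-1],[0,0,1,0,0,0,-1],[0,0,0.3,0,0,0,-1]]]' |sed -n '2p;5p'
python3 -m pendant '[[[0,0,0,0,0,0,-1],[0,0,0,0,0,0,-0.2],[0,0,0,0,0,0,1],[0,0,0,0,0,0,1],[0,0,0,0,0,0,1],[0,0,0,0,0,0,1],[0,0,0,0,0,0,1],[0,0,0,0,0,0,1]]]' |sed -n '2p;5p'
python3 -m pendant '[[[0,0,-0.5,0,0,0,1],[0,0,-1,0,0,0,1],[0,0,-1,0,0,0,1],[0,0,-1,0,0,0,1],[0,0,-1,0,0,0,1],[0,0,-1,0,0,0,1],[0,0,-1,0,0,0,1],[0,0,-1,0,0,0,1]]]' |sed -n '2p;5p'
python3 - <<'E'
from h import *
go(.447,-.0035,.20,-90)
c=cap('top'); A=cloud(c); clusters(A,.006,.12,(.38,.64),(-.40,-.23)); print(); clusters(A)
S=cap('scene'); print('scene');clusters(cloud(S))
cv2.imwrite('pics/s4.png',cv2.resize(S['frame'],(800,600))); cv2.imwrite('pics/t4.png',cv2.resize(c['frame'][130:330,180:480],(800,533),interpolation=cv2.INTER_CUBIC))
E
```

```text
tcp_pos: [0.5029, -0.3133, 0.0938]
gripper_width: 0.0589
tcp_pos: [0.504, -0.3141, 0.0956]
gripper_width: 0.0875
tcp_pos: [0.5039, -0.3141, 0.2473]
gripper_width: 0.0877
t=26.9 tcp [ 0.5039 -0.3141  0.2473] rot [-1.7996e+02 -2.0000e-02 -8.6000e+01] w 0.0877 F [ 0.4 -1.3  0.6] | turn [-0.01 -0.    1.  ], then shift units [-15.53   2.85   2.37]
 px [415 256] 603 h 0.035 circ [ 499.9 -323. ] 26.7 rect [ 499.1 -328.3] [30.3 50.2] 79.5
 px [439 283] 54 h 0.113 circ [ 380.3 -380.6] 2.9 rect [ 380.3 -380.6] [5.7 0.1] 89.5

 px [253 152] 42 h 0.067 circ [719.6  53.7] 8.5 rect [719.4  53.7] [16.9  0.6] 89.4
 px [240 158] 41 h 0.067 circ [695.9  90.4] 4.3 rect [695.7  90.5] [7.4 4.6] 84.0
 px [239 195] 254 h 0.032 circ [616.  94.] 47.3 rect [614.8  88.8] [39.7 92.5] 87.1
 px [314 251] 168 h 0.062 circ [471.8 -90.2] 25.6 rect [473.6 -86.3] [41.7 50.8] 67.1
 px [235 269] 272 h 0.013 circ [433.3  94.7] 60.2 rect [433.3  94.7] [119.1  30. ] 10.0
 px [278 262] 231 h 0.062 circ [447.   -3.6] 25.7 rect [447.3  -3.6] [47.6 49.9] 88.7
 px [298 300] 214 h 0.062 circ [353.5 -46.5] 25.7 rect [355.2 -47.3] [49.8 46.9] 89.1
scene
 px [284 164] 392 h 0.061 circ [356.9 -49.1] 27.6 rect [357.6 -49.9] [51.4 49.1] 10.5
 px [254 190] 437 h 0.061 circ [475.3 -93.4] 26.8 rect [475.4 -93.9] [50.4 49.1] 19.3
 px [289 191] 434 h 0.061 circ [450.8  -6.6] 27.1 rect [450.8  -7.8] [49.6 50.2] 35.8
 px [326 204] 208 h 0.012 circ [435.5  95.6] 58.9 rect [436.3  91.1] [116.9  31.3] 9.0
 px [305 264] 388 h 0.048 circ [702.4  88.1] 7.1 rect [702.7  88.2] [ 6.9 13. ] 45.1
```

View pics/t4.png

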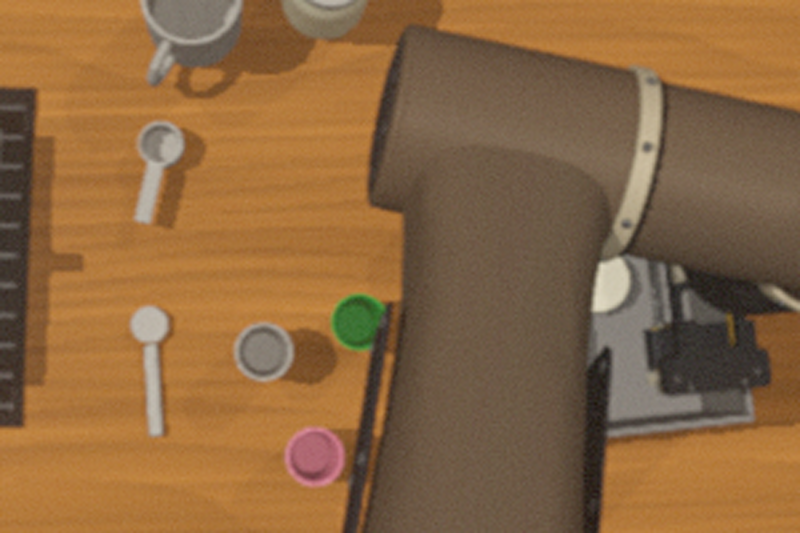

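```bash
python3 - <<'E'
from h import *
print(r.get_state()['joints'].round(1)); go(.448,-.004,.2,-30)
E
```

```text
[-13.1  12.9  -9.9   0.1 -66.9  17.1]
t=26.9 tcp [ 0.5053 -0.3148  0.2496] rot [-1.7971e+02 -1.6000e-01 -8.5980e+01] w 0.0874 F [ 0.4 -0.2  0.8] | turn [ -0.05  -0.07 -13.99], then shift units [-10.25 -12.02   2.48]
```

```bash

python3 -m pendant '[[[0,0,0,0,0,-1,1],[0,0,0,0,0,-1,1],[0,0,0,0,0,-1,1],[0,0,0,0,0,-1,1],[0,0,0,0,0,-1,1],[0,0,0,0,0,-1,1],[0,0,0,0,0,-1,1],[0,0,0,0,0,-1,1]]]' |sed -n '2p;3p'
python3 -m pendant '[[[0,0,0,0,0,-1,1],[0,0,0,0,0,-1,1],[0,0,0,0,0,-1,1],[0,0,0,0,0,-1,1],[0,0,0,0,0,-1,1],[0,0,0,0,0,-1,1],[-0.85,-1,0,0,0,0,1],[-0.85,-1,0,0,0,0,1]]]' |sed -n '2p;3p'
python3 -m pendant '[[[-0.85,-1,0,0,0,0,1],[-0.85,-1,0,0,0,0,1],[-0.85,-1,0,0,0,0,1],[-0.85,-1,0,0,0,0,1],[-0.85,-1,0,0,0,0,1],[-0.85,-1,0,0,0,0,1],[-0.85,-1,0,0,0,0,1],[-0.85,-1,0,0,0,0,1]]]' |sed -n '2p;3p'
python3 -m pendant '[[[-0.85,-1,0,0,0,0,1],[-0.85,-1,0,0,0,0,1],[0,0,0,0,0,0,1],[0,0,0,0,0,0,1],[0,0,0,0,0,0,1],[0,0,0,0,0,0,1],[0,0,0,0,0,0,1],[0,0,0,0,0,0,1]]]' |sed -n '2p;3p'
python3 - <<'E'
from h import *
go(.448,-.004,.048,-30)
c=cap('wrist'); clusters(cloud(c))
E
```

```text
tcp_pos: [0.5037, -0.314, 0.2456]
eef_rot: [180.0, 0.0, -53.8]
tcp_pos: [0.4941, -0.2622, 0.2452]
eef_rot: [180.0, 0.1, -30.1]
tcp_pos: [0.4562, -0.0549, 0.2458]
eef_rot: [-180.0, -0.0, -30.0]
tcp_pos: [0.4474, -0.0047, 0.2455]
eef_rot: [180.0, 0.0, -30.1]
t=30.1 tcp [ 0.4474 -0.0047  0.2455] rot [ 1.7999e+02  1.0000e-02 -3.0060e+01] w 0.0877 F [-0.6  0.8 -0.3] | turn [ 0.    0.   -0.01], then shift units [ 0.01 -0.04  9.87]
 px [55 11] 470 h 0.068 circ [698.  91.] 6.4 rect [696.2  90.6] [ 6.3 12.4] 11.4
 px [110  95] 1928 h 0.030 circ [615.6  93. ] 48.3 rect [617.9  98.9] [41.3 95.5] 65.3
 px [344 128] 1556 h 0.061 circ [471.4 -88.8] 25.8 rect [471.8 -88.6] [50.9 49.8] 59.3
 px [278 194] 1438 h 0.061 circ [447.2  -2.1] 25.9 rect [447.6  -2.3] [50.8 50.7] 68.2
 px [207 237] 1314 h 0.011 circ [432.1  99. ] 59.9 rect [432.5  96. ] [119.   32.8] 8.5
 px [357 246] 1612 h 0.061 circ [353.7 -45.3] 25.9 rect [356.9 -44. ] [44. 51.] 21.5
```

```bash

python3 -m pendant '[[[0,-0.1,1,0,0,0,1],[0,0,1,0,0,0,1],[0,0,1,0,0,0,1],[0,0,1,0,0,0,1],[0,0,1,0,0,0,1],[0,0,1,0,0,0,1],[0,0,1,0,0,0,1],[0,0,1,0,0,0,1]]]' 20|sed -n '2p;5p'
python3 -m pendant '[[[0,0,1,0,0,0,1],[0,0,0.6,0,0,0,1],[0,0,0.2,0,0,0,1],[0,0,0,0,0,0,-1],[0,0,0,0,0,0,-1],[0,0,0,0,0,0,-1],[0,0,0,0,0,0,-1],[0,0,0,0,0,0,-1]]]'|sed -n '2p;5p'
python3 -m pendant '[[[0,0,0,0,0,0,-1],[0,0,0,0,0,0,-1],[0,0,0,0,0,0,-1],[0,0,0,0,0,0,-1],[0,0,-0.5,0,0,0,-1],[0,0,-1,0,0,0,-1],[0,0,-1,0,0,0,-1],[0,0,-1,0,0,0,-1]]]'
python3 - <<'E'
from h import *
c=np.array([.548,.3205]); a=np.radians(-3)
def bk(u,v): return c+[u*np.cos(a)-v*np.sin(a),u*np.sin(a)+v*np.cos(a)]
print(bk(-.07,.0),bk(-.07,.035),bk(-.07,-.035),bk(.06,0))
go(*bk(-.075,.035),.19,-3)
A=cloud(cap('top')); B=A[(A[...,2]>.062)&(A[...,2]<.078)&(A[...,1]>.2)&(A[...,0]>.36)&(A[...,0]<.75)]
print(cv2.minAreaRect((B[:,:2]*1000).astype(np.float32)))
E
```

```text
tcp_pos: [0.4485, -0.0026, 0.0849]
gripper_width: 0.0874
tcp_pos: [0.4485, -0.0024, 0.05]
gripper_width: 0.0533
time_s: 32.6
tcp_pos: [0.4481, -0.0024, 0.1207]
eef_rot: [180.0, 0.0, -30.0]
contact_force: [-0.4, 0.6, -0.6]
gripper_width: 0.0506
gripper_force: 20.0
[0.47809593 0.32416352] [0.47992769 0.35911555] [0.47626417 0.28921148] [0.60791777 0.31735984]
t=32.6 tcp [ 0.4481 -0.0024  0.1207] rot [ 1.800e+02  1.000e-02 -3.001e+01] w 0.0506 F [-0.4  0.6 -0.6] | turn [-0.    0.   -6.75], then shift units [  0.39 -18.14  -3.47]
((548.41162109375, 322.6289367675781), (162.41213989257812, 291.6770935058594), 86.62923431396484)
```

```bash

python3 -m pendant '[[[0,0,-1,0,0,-1,-1],[0,0,-1,0,0,-1,-1],[0,0,-1,0,0,-1,-1],[0,0,-0.5,0,0,-1,-1],[0,0,0,0,0,-1,-1],[0,0,0,0,0,-1,-1],[0,0,0,0,0,-0.8,-1],[0,-0.6,0,0,0,0,-1]]]' 
python3 -m pendant '[[[0,-1,0,0,0,0,-1],[0,-1,0,0,0,0,-1],[0,-1,0,0,0,0,-1],[0,-1,0,0,0,0,-1],[0,-1,0,0,0,0,-1],[0,-1,0,0,0,0,-1],[0,-1,0,0,0,0,-1],[0,-1,0,0,0,0,-1]]]' |sed -n 2p
python3 -m pendant '[[[0,-1,0,0,0,0,-1],[0,-1,0,0,0,0,-1],[0,-1,0,0,0,0,-1],[0,-1,0,0,0,0,-1],[0,-1,0,0,0,0,-1],[0,-1,0,0,0,0,-1],[0,-1,0,0,0,0,-1],[0,0,0,0,0,0,-1]]]' |sed -n 2p
python3 -c "
from h import *
go(.483,.325,.060,-3)"
```

```text
time_s: 33.45
tcp_pos: [0.4486, 0.0092, 0.1898]
eef_rot: [-180.0, 0.0, -2.8]
contact_force: [0.3, 0.3, -1.4]
gripper_width: 0.0512
gripper_force: 20.0
tcp_pos: [0.4565, 0.1708, 0.1897]
tcp_pos: [0.464, 0.312, 0.1893]
t=35.0 tcp [0.464  0.312  0.1893] rot [-1.7999e+02 -2.0000e-02 -2.7200e+00] w 0.0510 F [ 0.1  0.3 -0.7] | turn [-0.   -0.    0.07], then shift units [ 0.92 -0.7   6.47]
```

```bash

python3 -m pendant '[[[0.9,-0.7,0,0,0,0,-1],[0,0,0.5,0,0,0,-1],[0,0,1,0,0,0,-1],[0,0,1,0,0,0,-1],[0,0,1,0,0,0,-1],[0,0,1,0,0,0,-1],[0,0,0.8,0,0,0,-1],[0,0,0.5,0,0,0,-1]]]' |sed -n '2p;4p'
python3 -m pendant '[[[0,0,0.3,0,0,0,-1],[0,0,0.2,0,0,0,-1],[0,0,0.1,0,0,0,-1],[0,0,0,0,0,0,-1],[0,0,0,0,0,0,0.5],[0,0,0,0,0,0,0.5],[0,0,0,0,0,0,0.5],[0,0,0,0,0,0,0.5]]]' 
python3 -m pendant '[[[0,0,0,0,0,0,0.5],[0,0,-0.3,0,0,0,0.5],[0,0,-0.8,0,0,0,0.5],[0,0,-1,0,0,0,0.5],[0,0,-1,0,0,0,0.5],[0,0,-1,0,0,0,0.5],[0,0,-1,0,0,0,1],[0,0,-1,0,0,0,1]]]' |sed -n '2p;5p'
python3 - <<'E'
from h import *
A=cloud(cap('wrist')); clusters(A)
print(); clusters(A,.02,.08,(.38,.7),(.2,.45))
print('top');A=cloud(cap('top')); clusters(A)
print('sc');A=cloud(cap('scene')); clusters(A)
E
```

```text
tcp_pos: [0.4816, 0.3214, 0.0719]
contact_force: [0.1, -0.2, -1.3]
time_s: 36.65
tcp_pos: [0.4824, 0.3224, 0.0619]
eef_rot: [-180.0, -0.0, -2.8]
contact_force: [0.6, 0.2, 0.5]
gripper_width: 0.0657
gripper_force: 0.0
tcp_pos: [0.4823, 0.3222, 0.1849]
gripper_width: 0.0767
 px [537  47] 2155 h 0.029 circ [606.1 103.8] 38.3 rect [605.7  97.6] [28.3 75.2] 86.2
 px [503 212] 1343 h 0.010 circ [456.1  99.2] 36.3 rect [456.6  97.8] [72.3 34. ] 14.4

 px [171  59] 2838 h 0.071 circ [600.4 400.1] 39.4 rect [600.4 400.8] [ 5.6 78.8] 87.0
 px [375  59] 2634 h 0.070 circ [592.4 246.2] 39.8 rect [592.4 245.2] [ 5.5 79.6] 87.5
 px [180 198] 2358 h 0.070 circ [498.6 404.2] 42.9 rect [498.7 406. ] [ 5.1 85.8] 87.0
 px [290 213] 6857 h 0.072 circ [483.2 317.2] 86.1 rect [453.3 296.4] [ 78.  172.1] 34.8
 px [280 211] 2298 h 0.069 circ [482.3 322.4] 25.9 rect [482.5 322.5] [50.8 50.8] 86.1
top
 px [252 152] 42 h 0.067 circ [719.7  52.5] 7.3 rect [719.2  52.5] [14.5  1.1] 89.1
 px [239 158] 42 h 0.069 circ [696.8  90.3] 3.9 rect [695.5  90.4] [7.4 4.9] 85.1
 px [239 195] 243 h 0.032 circ [616.1  93.9] 47.7 rect [614.8  88.7] [39.9 93.1] 87.1
 px [314 251] 229 h 0.063 circ [471.7 -90.1] 25.6 rect [471.1 -90. ] [49.  49.2] 44.6
 px [235 269] 265 h 0.014 circ [432.2 102.2] 59.2 rect [432.3 102.9] [ 29.9 117.9] 88.1
 px [297 300] 207 h 0.062 circ [353.2 -46.5] 25.8 rect [354.2 -47.3] [49.8 44.8] 89.0
sc
 px [284 163] 390 h 0.061 circ [357.3 -51. ] 27.6 rect [356.3 -49.1] [54.4 49. ] 18.3
 px [254 190] 439 h 0.061 circ [474.9 -93.5] 27.3 rect [475.2 -93.8] [52.3 49.1] 20.2
 px [326 204] 215 h 0.012 circ [434.8  99.3] 59.7 rect [436.   91.2] [118.6  31.4] 8.8
 px [305 264] 399 h 0.052 circ [702.3  87.8] 4.7 rect [702.7  88.4] [6.  9.4] 50.0
```

```bash

python3 -m pendant '[[[-0.15,1,0,0,0,0,1],[-0.15,1,0,0,0,0,1],[-0.15,1,0,0,0,0,1],[-0.15,1,0,0,0,0,1],[-0.15,1,0,0,0,0,1],[-0.15,1,0,0,0,0,1],[-0.15,1,0,0,0,0,1],[-0.15,1,0,0,0,0,1]]]' |sed -n '2p'
python3 -m pendant '[[[-0.15,1,0,0,0,0,1],[-0.15,1,0,0,0,0,1],[-0.15,1,0,0,0,0,1],[0,0.2,0,0,0,0,1],[0,0,0,0,0,0,1],[0,0,0,0,0,0,1],[0,0,0,0,0,0,1],[0,0,0,0,0,0,1]]]' |sed -n '2p'
python3 - <<'E'
from h import *
c=cap('wrist');A=cloud(c); clusters(A); cv2.imwrite('pics/w5.png',c['frame'])
B=A.reshape(-1,3); B=B[(B[:,2]>.005)&(B[:,2]<.02)&(B[:,0]>.35)&(B[:,0]<.52)&(B[:,1]>.06)&(B[:,1]<.15)]
Hd=B[B[:,0]<.455]; p=np.polyfit(Hd[:,0],Hd[:,1],1); print(len(B),B.min(0),B.max(0),'slope deg',np.degrees(np.arctan(p[0])),'y at .435',np.polyval(p,.435), np.percentile(B[:,2],[5,50,95]))
go(.437,np.polyval(p,.437),.024,np.degrees(np.arctan(p[0])))
E
```

```text
tcp_pos: [0.4501, 0.1619, 0.1836]
tcp_pos: [0.4385, 0.1006, 0.1834]
 px [271  24] 819 h 0.030 circ [586.8 101.4] 18.8 rect [586.8 101.6] [13.6 35.7] 75.7
 px [501 161] 4370 h 0.061 circ [471.7 -88.5] 26.4 rect [471.9 -88.7] [51.9 50.6] 78.5
 px [276 201] 2051 h 0.011 circ [432.6 101.1] 59.5 rect [432.6 100.1] [119.   33.1] 3.1
 px [425 266] 618 h 0.059 circ [374.8 -32.3] 5.7 rect [374.3 -32.7] [ 3.2 11.3] 38.3
2052 [0.37325748 0.08597428 0.00547434] [0.49195706 0.11918693 0.01198229] slope deg 2.349051782547556 y at .435 0.10086560578992518 [0.00837039 0.00966612 0.0107814 ]
t=39.2 tcp [0.4385 0.1006 0.1834] rot [ 1.7999e+02  1.0000e-02 -2.7700e+00] w 0.0877 F [0.8 0.7 0.2] | turn [ 0.    0.   -1.28], then shift units [-0.07 -0.02  7.97]
```

View pics/w5.png

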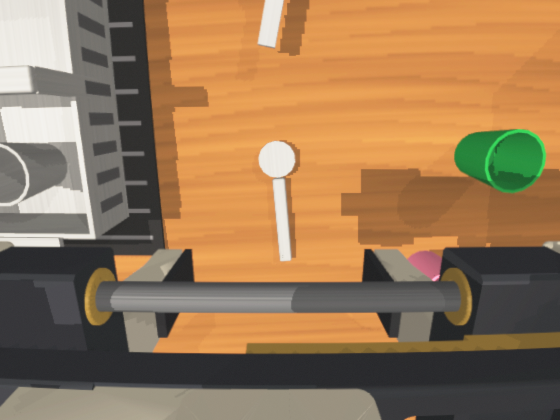

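The wrist view shows the spoon bowl at (277,158) and its handle running to (284,258), centred between the fingers.

```bash

python3 -m pendant '[[[0,0,0.4,0,0,-0.65,1],[0,0,1,0,0,-0.65,1],[0,0,1,0,0,0,1],[0,0,1,0,0,0,1],[0,0,1,0,0,0,1],[0,0,1,0,0,0,1],[0,0,1,0,0,0,0.4],[0,0,0.8,0,0,0,0]]]' 20 |sed -n '2p;5p'
python3 -m pendant '[[[0,0,0.4,0,0,0,-0.2],[0,0,0.2,0,0,0,-0.2],[0,0,0.1,0,0,0,-0.2],[0,0,0,0,0,0,-0.2],[0,0,0,0,0,0,-0.2],[0,0,0,0,0,0,-0.2],[0,0,0,0,0,0,-0.2],[0,0,0,0,0,0,-0.2]]]'
python3 -c "
from h import *
go(.4376,.101,.024,2.35)"
```

```text
tcp_pos: [0.4382, 0.1003, 0.0385]
gripper_width: 0.0766
time_s: 40.85
tcp_pos: [0.4385, 0.1002, 0.0258]
eef_rot: [-180.0, -0.0, 2.4]
contact_force: [0.5, -0.1, -0.7]
gripper_width: 0.035
gripper_force: 0.0
t=40.9 tcp [0.4385 0.1002 0.0258] rot [-1.7998e+02 -2.0000e-02  2.3900e+00] w 0.0350 F [ 0.5 -0.1 -0.7] | turn [-0.   -0.01  0.01], then shift units [-0.04 -0.04  0.09]
```

```bash

python3 -m pendant '[[[0,-0.03,0.1,0,0,0,-1],[0,0,0,0,0,0,-1],[0,0,0,0,0,0,-1],[0,0,0,0,0,0,-1],[0,0,0,0,0,0,-1],[0,0,0,0,0,0,-1],[0,0,0,0,0,0,-1],[0,0,0,0,0,0,-1]]]' 
python3 -m pendant '[[[0,0,-0.2,0,0,0,-1],[0,0,-0.5,0,0,0,-1],[0,0,-1,0,0,0,-1],[0,0,-1,0,0,0,-1],[0,0,-1,0,0,0,-1],[0,0,-1,0,0,0,-1],[0,0,-1,0,0,0,-1],[0,0,-1,0,0,0,-1]]]'
python3 - <<'E'
from h import *
clusters(cloud(cap('wrist'))); print()
clusters(cloud(cap('top')))
go(.611,.319,.19,-93.4)
E
```

```text
time_s: 41.65
tcp_pos: [0.4383, 0.1007, 0.0236]
eef_rot: [-180.0, -0.0, 2.4]
contact_force: [0.4, 0.1, -0.2]
gripper_width: 0.0117
gripper_force: 20.0
time_s: 42.45
tcp_pos: [0.4382, 0.1006, 0.1594]
eef_rot: [-180.0, -0.0, 2.4]
contact_force: [0.4, 0.4, -1.1]
gripper_width: 0.0119
gripper_force: 20.0
 px [287  21] 820 h 0.030 circ [583.5 102.1] 16.3 rect [583.5 102.5] [14.4 29.8] 75.5
 px [515 188] 4953 h 0.060 circ [471.3 -88.6] 26.4 rect [471.1 -86.8] [51.8 48.7] 14.0
 px [462 331] 1218 h 0.060 circ [348.9 -58.2] 20.2 rect [347.  -62.8] [14.1 40.4] 68.1

 px [251 152] 40 h 0.069 circ [719.9  54.9] 9.6 rect [719.3  54.9] [ 1.2 19.3] 0.1
 px [239 195] 255 h 0.033 circ [615.3  92.7] 47.5 rect [614.7  88.7] [40.  92.6] 87.2
 px [314 251] 214 h 0.062 circ [471.8 -90.2] 25.6 rect [471.2 -90.1] [48.9 49.4] 44.7
 px [297 300] 225 h 0.062 circ [353.3 -46.4] 25.8 rect [355.4 -47.4] [49.9 47.3] 87.8
t=42.5 tcp [0.4397 0.1015 0.161 ] rot [-179.84   -0.29    2.42] w 0.0115 F [ 1.4 -0.2 -0.3] | turn [-9.000e-02 -2.000e-02  2.396e+01], then shift units [-11.36  -7.9   -1.45]
```

```bash

python3 -m pendant '[[[0,0,-0.7,0,0,1,-1],[0,0,-0.7,0,0,1,-1],[0,0,0,0,0,1,-1],[0,0,0,0,0,1,-1],[0,0,0,0,0,1,-1],[0,0,0,0,0,1,-1],[0,0,0,0,0,1,-1],[0,0,0,0,0,1,-1]]]' |sed -n 2p
python3 -m pendant '[[[0,0,0,0,0,1,-1],[0,0,0,0,0,1,-1],[0,0,0,0,0,1,-1],[0,0,0,0,0,1,-1],[0,0,0,0,0,1,-1],[0,0,0,0,0,1,-1],[0,0,0,0,0,1,-1],[0,0,0,0,0,1,-1]]]' |sed -n 2p
python3 -m pendant '[[[0,0,0,0,0,1,-1],[0,0,0,0,0,1,-1],[0,0,0,0,0,1,-1],[0,0,0,0,0,1,-1],[0,0,0,0,0,1,-1],[0,0,0,0,0,1,-1],[0,0,0,0,0,1,-1],[0,0,0,0,0,1,-1]]]' |sed -n 2,3p
python3 -m pendant '[[[-0.95,-0.66,0,0,0,0,-1],[-0.95,-0.66,0,0,0,0,-1],[-0.95,-0.66,0,0,0,0,-1],[-0.95,-0.66,0,0,0,0,-1],[-0.95,-0.66,0,0,0,0,-1],[-0.95,-0.66,0,0,0,0,-1],[-0.95,-0.66,0,0,0,0,-1],[-0.95,-0.66,0,0,0,0,-1]]]' |sed -n 2p
python3 -m pendant '[[[-0.95,-0.66,0,0,0,0,-1],[-0.95,-0.66,0,0,0,0,-1],[-0.95,-0.66,0,0,0,0,-1],[-0.95,-0.66,0,0,0,0,-1],[0,0,0,0,0,0,-1],[0,0,0,0,0,0,-1],[0,0,0,0,0,0,-1],[0,0,0,0,0,0,-1]]]'
python3 - <<'E'
from h import *
go(.611,.319,.085,-93.4); c=cap('wrist'); A=cloud(c); cv2.imwrite('pics/w6.png',c['frame'])
E
```

```text
tcp_pos: [0.438, 0.1005, 0.1856]
tcp_pos: [0.438, 0.1005, 0.1856]
tcp_pos: [0.438, 0.1005, 0.1856]
eef_rot: [180.0, -0.0, -93.8]
tcp_pos: [0.5535, 0.2463, 0.1854]
time_s: 46.55
tcp_pos: [0.6104, 0.3178, 0.1859]
eef_rot: [-180.0, 0.0, -93.6]
contact_force: [-0.3, 0.6, -0.1]
gripper_width: 0.0119
gripper_force: 20.0
t=46.5 tcp [0.6104 0.3178 0.1859] rot [-1.800e+02  1.000e-02 -9.362e+01] w 0.0119 F [-0.3  0.6 -0.1] | turn [-0.    0.   -0.05], then shift units [-0.06 -0.03  5.04]
```

View pics/w6.png

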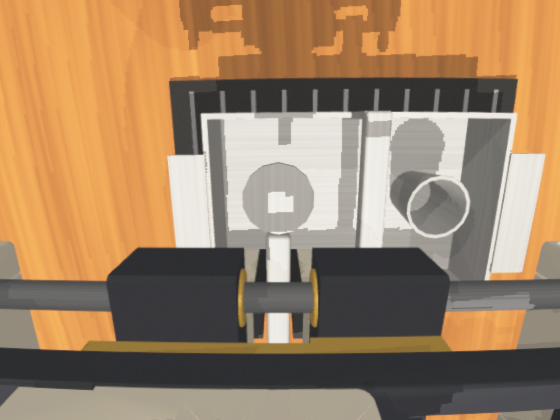

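The wrist view shows the spoon over the empty half of the basket with its bowl at (278,198), parallel to the bar at (375,190). The cup stands upright at (440,207).

```bash

python3 -m pendant '[[[-0.06,0,0.5,0,0,0,-1],[0,0,1,0,0,0,-1],[0,0,1,0,0,0,-1],[0,0,1,0,0,0,-1],[0,0,0.7,0,0,0,-1],[0,0,0.5,0,0,0,-1],[0,0,0.2,0,0,0,-1],[0,0,0,0,0,0,-1]]]' 
python3 -m pendant '[[[0,0,0,0,0,0,-0.3],[0,0,0,0,0,0,-0.3],[0,0,0,0,0,0,-0.3],[0,0,0,0,0,0,-0.3],[0,0,-0.5,0,0,0,-0.3],[0,0,-1,0,0,0,-0.3],[0,0,-1,0,0,0,-0.3],[0,0,-1,0,0,0,-0.3]]]' 
python3 -m pendant '[[[0,0,-1,0,0,0,1],[0,0,-1,0,0,0,1],[0,0,-0.5,0,0,0,1],[0,0,0,0,0,0,1],[0,0,0,0,0,0,1],[0,0,0,0,0,0,1],[0,0,0,0,0,0,1],[0,0,0,0,0,0,1]]]' 
python3 - <<'E'
from h import *
clusters(cloud(cap('top')))
A=cloud(cap('wrist')); clusters(A,.011,.025,(.44,.72),(.23,.42))
E
```

```text
time_s: 47.4
tcp_pos: [0.6108, 0.3195, 0.0872]
eef_rot: [180.0, -0.0, -93.6]
contact_force: [-0.3, 0.7, 0.7]
gripper_width: 0.0118
gripper_force: 20.0
time_s: 48.2
tcp_pos: [0.611, 0.3195, 0.1592]
eef_rot: [-180.0, 0.0, -93.6]
contact_force: [0.5, -0.8, 0.8]
gripper_width: 0.031
gripper_force: 0.0
time_s: 49.0
tcp_pos: [0.6106, 0.3194, 0.2067]
eef_rot: [179.9, -0.1, -93.6]
contact_force: [0.3, 0.6, 0.2]
gripper_width: 0.0858
gripper_force: 0.0
 px [240 158] 40 h 0.066 circ [696.2  90.5] 4.2 rect [695.8  90.6] [7.5 4.5] 82.2
 px [239 195] 246 h 0.032 circ [614.2  88.8] 46.8 rect [617.9  97.8] [39.8 91.9] 65.9
 px [314 251] 222 h 0.063 circ [471.3 -90.1] 25.6 rect [471.2 -90.2] [48.3 50. ] 89.0
 px [298 300] 207 h 0.062 circ [353.2 -46.5] 25.8 rect [355.3 -47.3] [50. 47.] 88.2
 px [284 193] 986 h 0.024 circ [600.5 323.8] 97.6 rect [638.9 351.9] [ 96.4 195.3] 36.3
 px [276 198] 1900 h 0.019 circ [610.2 328.2] 59.8 rect [612.7 328. ] [119.5  33.1] 86.5
 px [397 183] 132 h 0.024 circ [491.4 316.2] 18.9 rect [496.3 313.1] [37.8 11.6] 58.3
 px [414 191] 607 h 0.023 circ [478.1 324.9] 18.6 rect [471.5 328.8] [37.2 15.4] 59.4
 px [424 263] 163 h 0.024 circ [457.7 406.6] 15.4 rect [457.6 406.2] [ 1.7 30.7] 87.4
```

```bash

python3 -m pendant '[[[1,0,0,0,0,0,1],[1,0,0,0,0,0,1],[1,0,0,0,0,0,1],[1,0,0,0,0,0,1],[1,0,0,0,0,0,1],[1,0,0,0,0,0,1],[1,0,0,0,0,0,1],[1,0,0,0,0,0,1]]]' |sed -n 2p
python3 -m pendant '[[[1,0,0,0,0,0,1],[1,0,0,0,0,0,1],[1,0,0,0,0,0,1],[0.5,0,0,0,0,-1,1],[0,0,0,0,0,-1,1],[0,0,0,0,0,-1,1],[0,0,0,0,0,-1,1],[0,0,0,0,0,-1,1]]]' |sed -n 2p
python3 -m pendant '[[[0,0,0,0,0,-1,1],[0,0,0,0,0,-1,1],[0,0,0,0,0,-1,1],[0,0,0,0,0,-1,1],[0,0,0,0,0,-1,1],[0,0,0,0,0,-1,1],[0,0,0,0,0,-1,1],[0,0,0,0,0,-1,1]]]' |sed -n 2p
python3 -m pendant '[[[0,0,0,0,0,-1,1],[0,0,0,0,0,-1,1],[0,0,0,0,0,-1,1],[0,0,0,0,0,-1,1],[0,0,0,0,0,-1,1],[0,0,0,0,0,-1,1],[0,0,0,0,0,-1,1],[0,0,0,0,0,-0.4,1]]]' |sed -n 2,3p
python3 - <<'E'
from h import *
go(.637,.088,.026,-12); c=cap('wrist'); A=cloud(c); cv2.imwrite('pics/w7.png',c['frame'])
clusters(A,.018,.04)
m=(A[...,2]>.018)&(A[...,2]<.04)&(A[...,1]>.03)&(A[...,1]<.15)&(A[...,0]>.5)&(A[...,0]<.69); P=A[m][:,:2]
H=P[P[:,0]<.60]; v=cv2.fitLine(H.astype(np.float32),cv2.DIST_HUBER,0,.001,.001).ravel(); print('line',v, np.degrees(np.arctan(v[1]/v[0])))
C=P[P[:,0]>.612]; print('cup',cv2.minEnclosingCircle((C*1000).astype(np.float32)),'minx',P.min(0),P.max(0))
E
```

```text
tcp_pos: [0.6007, 0.158, 0.2077]
tcp_pos: [0.5963, 0.089, 0.2075]
tcp_pos: [0.5963, 0.0891, 0.2075]
tcp_pos: [0.5964, 0.0892, 0.2075]
eef_rot: [180.0, 0.0, -11.9]
t=52.3 tcp [0.5964 0.0892 0.2075] rot [ 1.7999e+02  1.0000e-02 -1.1900e+01] w 0.0873 F [ 0.8 -0.1  0.2] | turn [0.   0.   0.03], then shift units [ 2.   -0.36  9.07]
 px [289  54] 97 h 0.039 circ [719.7  55.8] 8.6 rect [719.3  55.8] [17.2  1. ] 89.3
 px [263  73] 130 h 0.036 circ [704.3  85. ] 6.2 rect [704.3  85.1] [ 2.6 12.4] 77.7
 px [271 176] 1314 h 0.030 circ [616.3  95.5] 48.0 rect [615.7  89.5] [41.  94.9] 86.7
line [ 0.9581219  -0.28636062  0.5848128   0.10240704] -16.640196
cup ((637.0421752929688, 91.39771270751953), 27.021081924438477) minx [0.56876581 0.06755421] [0.66323458 0.11254973]
```

View pics/w7.png

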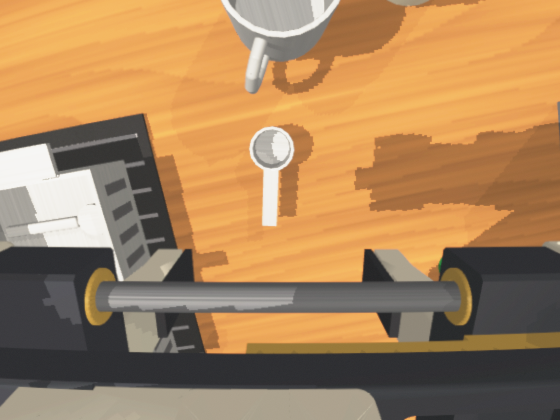

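The wrist view shows the scoop cup at (271,148) with its handle to (270,222). The pitcher handle tip is near (252,88), so I'll check that clearance.

```bash

python3 - <<'E'
from h import *
for n in('top','scene','wrist'):
    A=cloud(cap(n)).reshape(-1,3)
    for z0 in(.045,.06,.075,.09):
        B=A[(A[:,2]>z0)&(A[:,2]<z0+.015)&(A[:,1]>.03)&(A[:,1]<.15)&(A[:,0]>.62)&(A[:,0]<.8)]
        if len(B)>3: i=np.argsort(B[:,0])[2]; print(n,z0,len(B),B[i].round(4))
go(.6365,.0885,.030,-15)
E
```

```text
top 0.045 27 [0.7196 0.0577 0.0553]
top 0.06 29 [0.719  0.0548 0.0687]
top 0.075 32 [0.7194 0.0565 0.0885]
top 0.09 65 [0.7187 0.0517 0.0911]
scene 0.045 137 [0.7005 0.0919 0.0572]
scene 0.06 145 [0.6999 0.0916 0.0604]
scene 0.075 172 [0.7051 0.088  0.0788]
scene 0.09 187 [0.7223 0.055  0.1005]
wrist 0.045 258 [0.6926 0.0923 0.0504]
wrist 0.06 397 [0.6928 0.0937 0.0642]
wrist 0.075 891 [0.6978 0.09   0.0754]
wrist 0.09 1071 [0.7186 0.0556 0.0982]
t=52.5 tcp [0.5964 0.0896 0.2075] rot [180.    0.  -12.1] w 0.0879 F [-0.   0.2 -0.5] | turn [0.   0.   0.73], then shift units [ 1.95 -0.46  8.88]
```

```bash

python3 -m pendant '[[[0,0,0,0,0,0.73,1],[0.98,-0.23,0,0,0,0,1],[0.98,-0.23,0.5,0,0,0,1],[0,0,1,0,0,0,1],[0,0,1,0,0,0,1],[0,0,1,0,0,0,1],[0,0,1,0,0,0,1],[0,0,1,0,0,0,1]]]' 20 |sed -n 2,3p
python3 -m pendant '[[[0,0,1,0,0,0,1],[0,0,1,0,0,0,1],[0,0,0.7,0,0,0,1],[0,0,0.4,0,0,0,1],[0,0,0.2,0,0,0,1],[0,0,0,0,0,0,1],[0,0,0,0,0,0,1],[0,0,0,0,0,0,1]]]'
python3 -c "
from h import *
go(.637,.0885,.030,-15)"
```

```text
tcp_pos: [0.6366, 0.0887, 0.0968]
eef_rot: [-180.0, -0.0, -15.0]
time_s: 54.1
tcp_pos: [0.6371, 0.089, 0.0325]
eef_rot: [-180.0, -0.1, -14.9]
contact_force: [-0.5, 0.2, 0.3]
gripper_width: 0.0873
gripper_force: 0.0
t=54.1 tcp [0.6371 0.089  0.0325] rot [-1.7995e+02 -7.0000e-02 -1.4920e+01] w 0.0873 F [-0.5  0.2  0.3] | turn [-0.01 -0.02  0.02], then shift units [-0.    0.03  0.12]
```

```bash

python3 -m pendant '[[[0,0,0.1,0,0,0,-1],[0,0,0,0,0,0,-1],[0,0,0,0,0,0,-1],[0,0,0,0,0,0,-1],[0,0,0,0,0,0,-1],[0,0,0,0,0,0,-1],[0,0,0,0,0,0,-1],[0,0,0,0,0,0,-1]]]'
python3 -m pendant '[[[0,0,-0.3,0,0,0,-1],[0,0,-0.8,0,0,0,-1],[0,0,-1,0,0,0,-1],[0,0,-1,0,0,0,-1],[0,0,-1,0,0,0,-1],[0,0,-1,0,0,0,-1],[0,0,-1,0,0,0,-1],[0,0,-1,0,0,0,-1]]]'
python3 - <<'E'
from h import *
A=cloud(cap('top')); clusters(A); c=np.array([.548,.3215]); a=np.radians(-3.4); u,v=.064,-.03
t=c+[u*np.cos(a)-v*np.sin(a),u*np.sin(a)+v*np.cos(a)]; print(t); go(*t,.20,-93.4)
E
```

```text
time_s: 54.9
tcp_pos: [0.6366, 0.0887, 0.0296]
eef_rot: [180.0, -0.0, -14.9]
contact_force: [-0.8, 0.4, 0.4]
gripper_width: 0.0413
gripper_force: 20.0
time_s: 55.7
tcp_pos: [0.6365, 0.0887, 0.1728]
eef_rot: [-180.0, -0.0, -14.9]
contact_force: [0.4, 0.2, -0.6]
gripper_width: 0.0416
gripper_force: 20.0
 px [314 251] 227 h 0.063 circ [471.6 -90.1] 25.6 rect [471.3 -90. ] [48.2 50.1] 88.8
 px [298 300] 221 h 0.063 circ [353.2 -46.5] 25.7 rect [355.3 -47.3] [49.9 47. ] 88.7
[0.61010816 0.2877572 ]
t=55.8 tcp [0.6382 0.089  0.1767] rot [-179.86   -0.27  -14.88] w 0.0413 F [2.  0.6 3.8] | turn [-0.07 -0.03 19.63], then shift units [-9.83  1.99 -1.16]
```

```bash

python3 -m pendant '[[[0,0,-0.6,0,0,1,-1],[0,0,-0.6,0,0,1,-1],[0,0,0,0,0,1,-1],[0,0,0,0,0,1,-1],[0,0,0,0,0,1,-1],[0,0,0,0,0,1,-1],[0,0,0,0,0,1,-1],[0,0,0,0,0,1,-1]]]' |sed -n 2p
python3 -m pendant '[[[0,0,0,0,0,1,-1],[0,0,0,0,0,1,-1],[0,0,0,0,0,1,-1],[0,0,0,0,0,1,-1],[0,0,0,0,0,1,-1],[0,0,0,0,0,1,-1],[0,0,0,0,0,1,-1],[0,0,0,0,0,1,-1]]]' |sed -n 2p
python3 -m pendant '[[[0,0,0,0,0,1,-1],[0,0,0,0,0,1,-1],[0,0,0,0,0,1,-1],[0,0,0,0,0,0.65,-1],[-0.98,0.2,0,0,0,0,-1],[-0.98,0.2,0,0,0,0,-1],[-0.98,0.2,0,0,0,0,-1],[-0.98,0.2,0,0,0,0,-1]]]' |sed -n 2p
python3 -m pendant '[[[-0.98,0.2,0,0,0,0,-1],[-0.98,0.2,0,0,0,0,-1],[-0.98,0.2,0,0,0,0,-1],[-0.98,0.2,0,0,0,0,-1],[-0.98,0.2,0,0,0,0,-1],[-0.98,0.2,0,0,0,0,-1],[0,0,0,0,0,0,-1],[0,0,0,0,0,0,-1]]]'
python3 - <<'E'
from h import *
go(.610,.2878,.090,-93.4); c=cap('wrist'); cv2.imwrite('pics/w8.png',c['frame'])
E
```

```text
tcp_pos: [0.6365, 0.0887, 0.1957]
tcp_pos: [0.6365, 0.0887, 0.1956]
tcp_pos: [0.6252, 0.1687, 0.1957]
time_s: 58.95
tcp_pos: [0.6085, 0.2878, 0.1953]
eef_rot: [180.0, -0.0, -93.5]
contact_force: [-0.0, -0.2, -0.4]
gripper_width: 0.0411
gripper_force: 20.0
t=59.0 tcp [0.6085 0.2878 0.1953] rot [ 1.7998e+02 -2.0000e-02 -9.3460e+01] w 0.0411 F [-0.  -0.2 -0.4] | turn [ 0.01 -0.01 -0.02], then shift units [-0.01 -0.08  5.26]
```

View pics/w8.png

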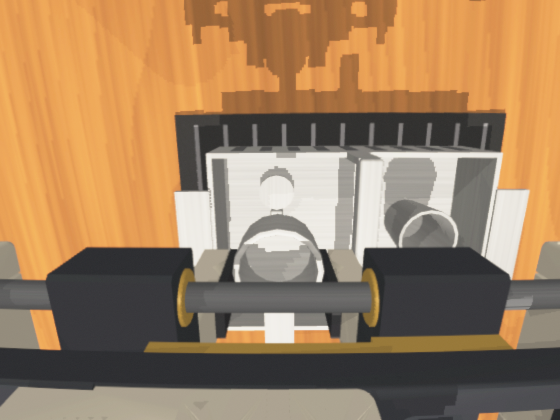

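The wrist view shows the scoop at (278,270), held upright over the spoon half of the basket and inside its walls. The bar is clear at (367,200).

```bash

python3 -m pendant '[[[0,-0.12,0.4,0,0,0,-1],[0,0,1,0,0,0,-1],[0,0,1,0,0,0,-1],[0,0,1,0,0,0,-1],[0,0,0.9,0,0,0,-1],[0,0,0.6,0,0,0,-1],[0,0,0.3,0,0,0,-1],[0,0,0,0,0,0,-1]]]' 
python3 -m pendant '[[[0,0,0,0,0,0,0.12],[0,0,0,0,0,0,0.12],[0,0,0,0,0,0,0.12],[0,0,0,0,0,0,0.12],[0,0,0,0,0,0,0.12],[0,0,-0.5,0,0,0,0.12],[0,0,-1,0,0,0,0.12],[0,0,-1,0,0,0,0.12]]]' 
python3 -m pendant '[[[-0.4,0.9,-1,0,0,0,1],[-0.4,0.9,-1,0,0,0,1],[-0.4,0.9,-1,0,0,0,1],[-0.4,0.4,-1,0,0,0,1],[0,0,-1,0,0,0,1],[0,0,0,0,0,0,1],[0,0,0,0,0,0,1],[0,0,0,0,0,0,1]]]' 
python3 - <<'E'
from h import *
c=cap('wrist'); cv2.imwrite('pics/w9.png',c['frame']); A=cloud(c)
B=A.reshape(-1,3); P=B[(B[:,2]>.1)&(B[:,2]<.13)&(B[:,0]<.62)&(B[:,0]>.48)&(B[:,1]>.22)&(B[:,1]<.42)]
print(np.median(P[:,2]),len(P),cv2.minAreaRect((P[:,:2]*1000).astype(np.float32)))
go(.548,.3205,.1106,-93.4)
E
```

```text
time_s: 59.8
tcp_pos: [0.611, 0.2862, 0.0907]
eef_rot: [179.9, -0.1, -93.5]
contact_force: [0.2, -0.6, -0.2]
gripper_width: 0.0411
gripper_force: 20.0
time_s: 60.6
tcp_pos: [0.6111, 0.2866, 0.1426]
eef_rot: [180.0, -0.0, -93.5]
contact_force: [0.2, 0.6, -0.1]
gripper_width: 0.0491
gripper_force: 0.0
time_s: 61.4
tcp_pos: [0.5509, 0.3221, 0.2411]
eef_rot: [180.0, -0.0, -93.5]
contact_force: [0.2, -0.4, -1.1]
gripper_width: 0.0877
gripper_force: 0.0
0.11476777224083229 3370 ((548.1736450195312, 316.8995666503906), (142.7831268310547, 15.808238983154297), 86.9560317993164)
t=61.5 tcp [0.551  0.322  0.2408] rot [ 1.7994e+02 -5.0000e-02 -9.3550e+01] w 0.0874 F [ 1.2  0.1 -0.2] | turn [ 0.02 -0.01 -0.04], then shift units [0.08 0.14 6.51]
```

View pics/w9.png

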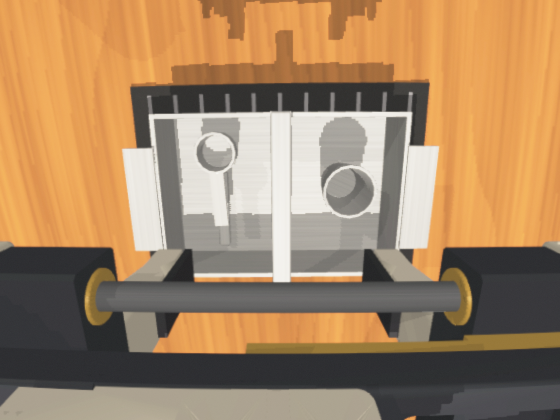

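The wrist view shows the scoop standing at (215,153) over the spoon, whose tail is at (225,240), and the cup at (349,190). All are below the rim, and the bar is at (282,190).

```bash

python3 -m pendant '[[[0.08,0.15,1,0,0,-0.1,1],[0,0,1,0,0,0,1],[0,0,1,0,0,0,1],[0,0,1,0,0,0,1],[0,0,1,0,0,0,1],[0,0,0.8,0,0,0,1],[0,0,0.5,0,0,0,1],[0,0,0.2,0,0,0,1]]]' 60
python3 -m pendant '[[[0,0,0,0,0,0,-1],[0,0,0,0,0,0,-1],[0,0,0,0,0,0,-1],[0,0,0,0,0,0,-1],[0,0,0,0,0,0,-1],[0,0,0,0,0,0,-1],[0,0,0,0,0,0,-1],[0,0,0,0,0,0,-1]]]' |sed -n '2p;5p'
python3 -m pendant '[[[0,0,0,0,0,0,-1],[0,0,0,0,0,0,-1],[0,0,0,0,0,0,-1],[0,0,0,0,0,0,-1],[0,0,0,0,0,0,-1],[0,0,0,0,0,0,-1],[0,0,0,0,0,0,-1],[0,0,0,0,0,0,-1]]]' 
python3 -c "
from h import *
go(.505,-.315,.11,-86)"
```

```text
time_s: 62.25
tcp_pos: [0.5477, 0.3204, 0.1099]
eef_rot: [179.9, -0.1, -93.1]
contact_force: [0.7, 0.8, 0.1]
gripper_width: 0.0872
gripper_force: 0.0
tcp_pos: [0.5481, 0.321, 0.1116]
gripper_width: 0.0294
time_s: 63.85
tcp_pos: [0.5482, 0.321, 0.1115]
eef_rot: [-180.0, 0.0, -93.1]
contact_force: [1.0, 0.6, -0.0]
gripper_width: 0.0154
gripper_force: 60.0
t=63.9 tcp [0.5482 0.321  0.1115] rot [-180.      0.    -93.13] w 0.0154 F [ 1.   0.6 -0. ] | turn [-0.    0.   -1.78], then shift units [31.57  4.37  0.08]
```

```bash

python3 -m pendant '[[[0,0,-0.1,0,0,0,-1],[0,0,-0.3,0,0,0,-1],[0,0,-0.5,0,0,0,-1],[0,0,-0.8,0,0,0,-1],[0,0,-1,0,0,0,-1],[0,0,-1,0,0,0,-1],[0,0,-1,0,0,0,-1],[0,0,-1,0,0,0,-1]]]' 
python3 -m pendant '[[[0,0,-1,0,0,0,-1],[0,0,-1,0,0,0,-1],[0,0,-1,0,0,0,-1],[0,0,-0.8,0,0,0,-1],[0,0,-0.5,0,0,0,-1],[0,0,-0.2,0,0,0,-1],[0,0,0,0,0,0,-1],[0,0,0,0,0,0,-1]]]' 
python3 - <<'E'
from h import *
for n in('top','scene'):
    A=cloud(cap(n)); 
    B=A[(A[...,2]>.122)&(A[...,2]<.138)&(A[...,1]<-.15)&(A[...,1]>-.5)&(A[...,0]>.3)&(A[...,0]<.75)]
    print(n,len(B),cv2.minAreaRect((B[:,:2]*1000).astype(np.float32)))
    B=A[(A[...,2]>.012)&(A[...,2]<.06)&(A[...,1]<-.235)&(A[...,1]>-.40)&(A[...,0]>.39)&(A[...,0]<.62)]
    print('cake',B.mean(0),B.min(0),B.max(0))
go(.505,-.315,.31,-86)
A=cloud(cap('wrist')).reshape(-1,3)
# basket rim tilt: fit plane to lips
B=A[(A[:,2]>.24)&(A[:,2]<.29)]; print(len(B)); B=B[B[:,2]>np.percentile(B[:,2],60)]
for x0,x1 in((.40,.47),(.62,.70)):
    C=A[(A[:,0]>x0)&(A[:,0]<x1)&(A[:,1]>.2)&(A[:,1]<.45)&(A[:,2]>.2)&(A[:,2]<.33)]
    if len(C): print(x0,len(C),np.percentile(C[:,2],[50,90,97]).round(4))
E
```

```text
time_s: 64.65
tcp_pos: [0.5479, 0.3209, 0.2271]
eef_rot: [-180.0, 0.0, -93.1]
contact_force: [0.0, 0.3, -5.0]
gripper_width: 0.0152
gripper_force: 60.0
time_s: 65.45
tcp_pos: [0.5477, 0.3209, 0.3146]
eef_rot: [179.9, -0.0, -93.1]
contact_force: [0.5, -0.5, -5.4]
gripper_width: 0.0157
gripper_force: 60.0
top 1231 ((502.59967041015625, -314.5248107910156), (269.2087097167969, 194.50442504882812), 4.403088569641113)
cake [ 0.5224267  -0.33202617  0.03043503] [ 0.39178784 -0.39989343  0.01200687] [ 0.61992874 -0.24441741  0.05990408]
scene 1135 ((505.2062072753906, -317.0776672363281), (273.7411804199219, 194.90431213378906), 3.7940258979797363)
cake [ 0.51399351 -0.31302141  0.02959131] [ 0.40823075 -0.39971982  0.01200031] [ 0.57453196 -0.28660432  0.04916408]
t=65.5 tcp [0.5478 0.3208 0.3145] rot [ 1.7992e+02 -7.0000e-02 -9.3130e+01] w 0.0153 F [ 0.4  0.5 -5.2] | turn [ 0.02 -0.02 -1.78], then shift units [31.56  4.35  0.22]
32181
0.4 21431 [0.2602 0.2753 0.2758]
0.62 20920 [0.2565 0.2747 0.2752]
```

```bash

python3 -m pendant '[[[0,0,0,0,0,-0.45,-1],[0,0,0,0,0,-0.45,-1],[0,0,0,0,0,-0.45,-1],[0,0,0,0,0,-0.45,-1],[0.2,0,0,0,0,0,-1],[0.4,0.1,0,0,0,0,-1],[0.6,0.1,0,0,0,0,-1],[0.8,0.1,0,0,0,0,-1]]]' |sed -n 2p
for i in 1 2 3; do python3 -m pendant '[[[1,0.14,0,0,0,0,-1],[1,0.14,0,0,0,0,-1],[1,0.14,0,0,0,0,-1],[1,0.14,0,0,0,0,-1],[1,0.14,0,0,0,0,-1],[1,0.14,0,0,0,0,-1],[1,0.14,0,0,0,0,-1],[1,0.14,0,0,0,0,-1]]]' | sed -n 2p; done
python3 -m pendant '[[[1,0.14,0,0,0,0,-1],[1,0.14,0,0,0,0,-1],[0.8,0.1,0,0,0,0,-1],[0.6,0.1,0,0,0,0,-1],[0.4,0.1,0,0,0,0,-1],[0.2,0,0,0,0,0,-1],[0,0,0,0,0,0,-1],[0,0,0,0,0,0,-1]]]'
python3 -c "
from h import *
go(.504,-.316,.25,-86)"
```

```text
tcp_pos: [0.5447, 0.2796, 0.3154]
tcp_pos: [0.5339, 0.1178, 0.3156]
tcp_pos: [0.5226, -0.0433, 0.3156]
tcp_pos: [0.5114, -0.2044, 0.3156]
time_s: 69.6
tcp_pos: [0.5062, -0.2831, 0.3156]
eef_rot: [-180.0, 0.0, -85.9]
contact_force: [0.6, 1.3, -5.6]
gripper_width: 0.0152
gripper_force: 60.0
t=69.6 tcp [ 0.5062 -0.2831  0.3156] rot [-1.800e+02  1.000e-02 -8.591e+01] w 0.0152 F [ 0.6  1.3 -5.6] | turn [-0.    0.    0.02], then shift units [1.63 0.23 3.28]
```

```bash

python3 -m pendant '[[[0.4,0.05,0,0,0,0,-1],[0.5,0.06,0,0,0,0,-1],[0.5,0.06,0,0,0,0,-1],[0.23,0,0.5,0,0,0,-1],[0,0,1,0,0,0,-1],[0,0,1,0,0,0,-1],[0,0,0.6,0,0,0,-1],[0,0,0,0,0,0,-1]]]'
python3 - <<'E'
from h import *
c=cap('wrist'); A=cloud(c); cv2.imwrite('pics/w10.png',c['frame'])
f=lambda P:cv2.minAreaRect((P[:,:2]*1000).astype(np.float32))
s=r.get_state(); zb=s['tcp_pos'][2]-.1066
for n in('wrist','scene','top'):
    A=cloud(cap(n)) if n!='wrist' else A
    R0=(A[...,0]>.3)&(A[...,0]<.7)&(A[...,1]<-.2)&(A[...,1]>-.45)
    b=A[R0&(abs(A[...,2]-zb-.066)<.008)]; t=A[R0&(abs(A[...,2]-.130)<.006)]
    print(n,len(b),b.min(0),b.max(0),f(b)); print('  tub',len(t),t.min(0) if len(t) else '',t.max(0) if len(t) else '')
go(.504,-.316,.1746,-86)
E
```

```text
time_s: 70.4
tcp_pos: [0.504, -0.316, 0.2511]
eef_rot: [179.8, 0.1, -86.0]
contact_force: [0.1, 0.0, -4.4]
gripper_width: 0.0155
gripper_force: 60.0
wrist 20442 [ 0.35531677 -0.39949524  0.20410614] [ 0.65203933 -0.24124343  0.2142907 ] ((504.20599365234375, -318.9817199707031), (292.6533203125, 146.76564025878906), 3.5443572998046875)
  tub 3489 [ 0.37583013 -0.41779398  0.12400067] [ 0.64303915 -0.38392705  0.133117  ]
scene 1399 [ 0.35792036 -0.39693494  0.20411227] [ 0.65613553 -0.22592094  0.21922736] ((506.7289123535156, -315.8498229980469), (295.01287841796875, 163.49473571777344), 4.532859802246094)
  tub 571 [ 0.36629333 -0.40563632  0.12401719] [ 0.64656856 -0.21099381  0.13571528]
top 813 [ 0.35784323 -0.40121364  0.20422719] [ 0.46362647 -0.27513391  0.21937005] ((411.9938049316406, -336.6354675292969), (102.87704467773438, 127.73492431640625), 2.576842784881592)
  tub 28 [ 0.37729932 -0.41859675  0.1265535 ] [ 0.38890552 -0.40454269  0.13571273]
t=70.5 tcp [ 0.5056 -0.3166  0.2544] rot [-1.7994e+02 -5.0000e-02 -8.5920e+01] w 0.0152 F [ 0.4  0.9 -3.6] | turn [-0.01 -0.01  0.02], then shift units [-0.04  0.08  3.99]
```

View pics/w10.png

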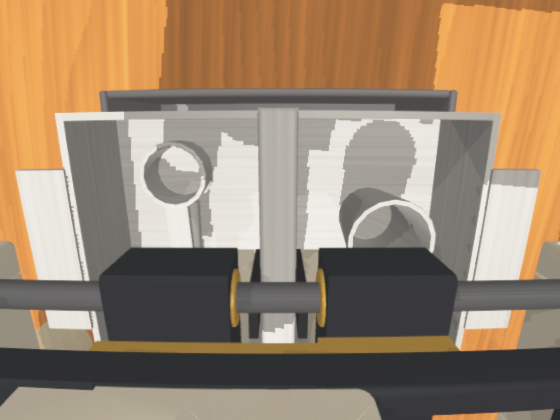

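The wrist view shows the basket level over the tub and parallel to its rim line at (280,93). The cup (391,235), scoop (175,175) and spoon are inside, and the offset from tub centre is within 2 mm.

```bash

python3 -m pendant '[[[0,0.05,0.3,0,0,0,-1],[0,0,0.5,0,0,0,-1],[0,0,0.5,0,0,0,-1],[0,0,0.5,0,0,0,-1],[0,0,0.5,0,0,0,-1],[0,0,0.5,0,0,0,-1],[0,0,0.4,0,0,0,-1],[0,0,0,0,0,0,-1]]]' |sed -n '2p;4p'
python3 -m pendant '[[[0,0,0.2,0,0,0,-1],[0,0,0.15,0,0,0,-1],[0,0,0.1,0,0,0,-1],[0,0,0.05,0,0,0,-1],[0,0,0.05,0,0,0,-1],[0,0,0.05,0,0,0,-1],[0,0,0,0,0,0,-1],[0,0,0,0,0,0,-1]]]'
```

```text
tcp_pos: [0.5034, -0.316, 0.1879]
contact_force: [-1.1, 0.8, -5.6]
time_s: 72.15
tcp_pos: [0.5042, -0.3163, 0.1776]
eef_rot: [-180.0, -0.0, -85.9]
contact_force: [0.1, 0.1, -5.0]
gripper_width: 0.0154
gripper_force: 60.0
```

```bash

python3 -m pendant '[[[0,0,0.05,0,0,0,-1],[0,0,0.05,0,0,0,-1],[0,0,0.05,0,0,0,-1],[0,0,0.05,0,0,0,-1],[0,0,0,0,0,0,-1],[0,0,0,0,0,0,-1],[0,0,0,0,0,0,-1],[0,0,0,0,0,0,-1]]]'
python3 -c "
from h import *
go(.504,-.316,.175,-86)"
```

```text
time_s: 72.95
tcp_pos: [0.5042, -0.3163, 0.1755]
eef_rot: [-179.9, -0.0, -85.9]
contact_force: [-4.2, 4.9, 9.4]
gripper_width: 0.0155
gripper_force: 60.0
t=73.0 tcp [ 0.5042 -0.3163  0.1755] rot [-1.7994e+02 -5.0000e-02 -8.5890e+01] w 0.0155 F [-4.2  4.9  9.4] | turn [-0.01 -0.01  0.03], then shift units [-0.01  0.01  0.02]
```

Contact comes exactly at the seated height (0.1075 + 0.068 = 0.1755), so I'll release and check.

```bash

python3 -m pendant '[[[0,0,0,0,0,0,1],[0,0,0,0,0,0,1],[0,0,0,0,0,0,1],[0,0,0,0,0,0,1],[0,0,0,0,0,0,1],[0,0,0,0,0,0,1],[0,0,0,0,0,0,1],[0,0,0,0,0,0,1]]]' 
python3 -m pendant '[[[0,0,-0.3,0,0,0,1],[0,0,-0.8,0,0,0,1],[0,0,-1,0,0,0,1],[0,0,-1,0,0,0,1],[0,0,-1,0,0,0,1],[0,0,-1,0,0,0,1],[0,0,-1,0,0,0,1],[0,0,-1,0,0,0,1]]]' 
for i in 1 2; do python3 -m pendant '[[[-1,0,0,0,0,0,1],[-1,0,0,0,0,0,1],[-1,0,0,0,0,0,1],[-1,0,0,0,0,0,1],[-1,0,0,0,0,0,1],[-1,0,0,0,0,0,1],[-1,0,0,0,0,0,1],[-1,0,0,0,0,0,1]]]' |sed -n 2p; done
python3 - <<'E'
from h import *
f=lambda P:cv2.minAreaRect((P[:,:2]*1000).astype(np.float32))
ims=[]
for n in('top','scene'):
    c=cap(n); A=cloud(c); ims.append(c['frame'])
    b=A[(A[...,2]>.16)&(A[...,2]<.2)&(A[...,1]<-.2)&(A[...,1]>-.42)&(A[...,0]>.4)&(A[...,0]<.6)]; print(n,'bar',len(b),np.median(b[:,2]),f(b))
    for x in((.355,.368),(.640,.655)):
        l=A[(A[...,0]>x[0])&(A[...,0]<x[1])&(A[...,1]<-.27)&(A[...,1]>-.36)&(A[...,2]>.1)]; print('  lip',len(l),np.percentile(l[:,2],[10,50,90]).round(4) if len(l) else '')
    clusters(A)
cv2.imwrite('pics/end.png',np.hstack([cv2.resize(ims[0][140:330,340:500],(400,475)),cv2.resize(ims[1][80:260,90:250],(400,475))]))
E
```

```text
time_s: 73.75
tcp_pos: [0.5041, -0.3163, 0.1735]
eef_rot: [180.0, -0.0, -85.9]
contact_force: [-0.2, -0.7, 0.1]
gripper_width: 0.0738
gripper_force: 0.0
time_s: 74.55
tcp_pos: [0.504, -0.3163, 0.317]
eef_rot: [-180.0, -0.0, -85.9]
contact_force: [0.5, -0.7, -0.7]
gripper_width: 0.0878
gripper_force: 0.0
tcp_pos: [0.4926, -0.156, 0.3162]
tcp_pos: [0.4812, 0.0036, 0.3162]
top bar 549 0.17773453047064325 ((503.645263671875, -313.0781555175781), (16.197128295898438, 160.84117126464844), 4.059194564819336)
  lip 143 [0.132  0.1352 0.1378]
  lip 150 [0.1325 0.1349 0.1377]
 px [240 158] 40 h 0.069 circ [695.4  90.6] 4.0 rect [694.5  90.9] [7.5 4.3] 71.3
 px [316 252] 117 h 0.063 circ [470.4 -91.1] 25.0 rect [ 463.6 -100.1] [25.1 49.8] 52.9
 px [298 302] 192 h 0.061 circ [352.7 -46.9] 25.5 rect [349.2 -47.5] [39.4 50.6] 9.9
scene bar 536 0.1770061110741153 ((508.1829528808594, -315.5445861816406), (21.836484909057617, 162.49732971191406), 3.8654205799102783)
  lip 51 [0.1333 0.1352 0.1367]
  lip 227 [0.1065 0.1351 0.1376]
 px [284 163] 394 h 0.061 circ [357.4 -48.6] 27.2 rect [357.  -50.2] [52.3 48.8] 7.6
 px [254 190] 438 h 0.061 circ [474.3 -92.9] 27.1 rect [474.7 -93.9] [51.6 49.6] 13.7
 px [295 281] 60 h 0.065 circ [702.3  88.7] 4.8 rect [703.   89.9] [3.3 9.6] 59.7
```

View pics/end.png

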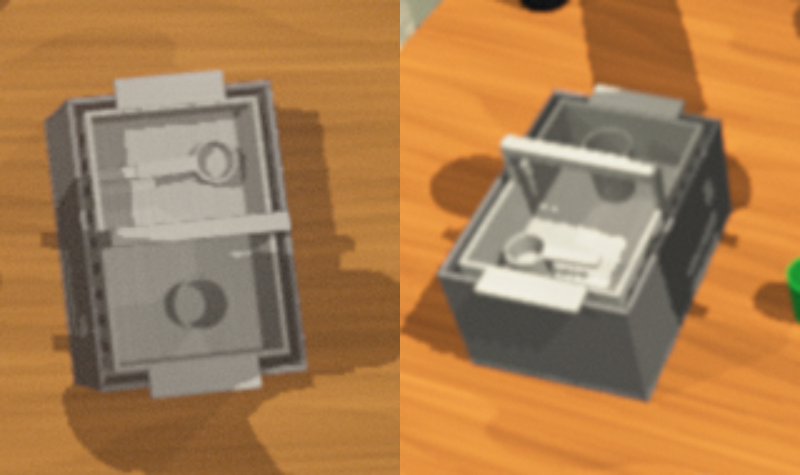

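The picture shows the basket seated level in the tub, with both lip tops at 0.135 as expected. The scoop and spoon are at (200,165) and the cup at (195,303).

```bash
python3 -c "
from h import *
print(r.close_job())"
```

```text
the job is handed in; nothing more can be done
None
```

The job is handed in, at about 76 s of the 210 s allowed: the one cake there was is in the tub, the basket hangs level on its lips with the scoop, spoon and shot cup in it (no tamper was there), and I did not touch the pitcher or sugar jar.

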